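# Latch the dish carrier shut

## Robot

A 7-joint arm with a two-finger parallel gripper is mounted at the origin on the work surface. World frame = base frame: x ahead of the robot, y to its left, z up, the work surface at z = 0. Lengths are in m, angles in rad, forces in N, time in s.
With the tool pointing down it reaches from about 0.35 to 0.9 m from the base axis. Payload 8.1 kg.
Tool frame: the origin (TCP) lies on the centre line of the jaws, within the pads' length; the fingertips stand 14 mm ahead of it and the grasp point (between the pads) lies 5 mm behind it; z points along the fingers, y is the direction in which the jaws open and shut (so a half turn about z gives the same grasp; the last joint's range is limited). The gripper opens to 92 mm and grips with 3 to 60 N. Pads are 19 mm wide; open, the fingers measure 130 mm over their backs; the gripper's body (75 mm by 190 mm) begins 47 mm behind the grasp point.
Start: joints at [-1.38, 0.434, 0.025, 1.573, -0.012, 1.134, -0.075], TCP at [0.181, 0.598, 0.241] pointing down, gripper open.
Joint ranges: [-2.62, 2.62], [-0.44, 2.09], [-1.27, 1.32], [0.08, 2.57], [-1.32, 4.46], [0.12, 2], [-2.74, 2.74]. Speed limits (rad/s): [2.22, 2.22, 3.01, 3.01, 3.14, 3.14, 3.14].

## Interface

Orientations are given as a rotation vector (axis times angle).
In Python, from cell import arm, optics gives the robot as it stands.
- The arm moves only by the shell command python3 -m creep 'ROWS' [FORCE]. ROWS is JSON, a list of rows, each an object with "translation": the shift along the tool's x, y, z in m, a list of three; "rot": the turn, a rotation vector about the tool's x, y, z in degrees, a list of three; "jaw": the finger opening in m, from 0 to 0.0918. In form: [{"translation": [x, y, z], "rot": [wx, wy, wz], "jaw": jaw}, ...]. A call has 1 to 12 rows; each row shifts and turns the commanded pose from where the row before left it, along the tool's axes as they then stand; what a row does not reach is not made up. A row lasts 1/12 s, in which the tool goes at most 41.7 mm and 7.16 degrees, less where a joint would pass 70% of its speed; a pose out of reach is approached as far as the arm can. A call is refused whole if a number of a shift passes 0.0417 or a number of a turn 7.16, either way. A call with a gripper value outside its range is refused whole. The fingers move at their own pace and stop on an object; FORCE is the grip in N (left out, the last holds). Time passes only in rows, so rows that do not move let the fingers close. It gives the time, the measured TCP pose, the force and the opening at its end, in the units of the state.
- arm.observe(): the state, without advancing time (a new reading comes with each control period).
- optics.get_image(name): name is "side" or "top"; returns the picture (384x512x3 uint8, red, green, blue); there is no depth.
- optics.camera_info(name): a dict with "fx", "fy", "cx", "cy" (pixels), "k1" (the pictures are not rectified: a ray, as slopes to the right and down, at radius r is drawn at 1 + k1 r^2 times it, then the intrinsics apply), "R" (3x3) and "t" (3): a world point X has camera coordinates R X + t. Camera axes: x right, y down, z forward; pixel columns grow to the right and rows downward; lengths in m; the calibration is good to about 2 mm. A picture is of the moment at which its call begins. camera_info takes no time and is no camera call.
- arm.sign_off(): hands the job in, once; it reports no verdict.
Trained networks look in the newest picture that a camera, given by its name, has taken for a name from the list of things; names that differ only in an ending like _2 or _b are one class to them, and where a whole thing is asked for, a point or a joint stands for the part that bears it (a point fixed in the world has none). Each returns a list of dicts, best first, with "score" (0 to 1); they miss things now and then, are a little off and sometimes report something else, mostly with a low value. They report only what shows in the picture. A call takes as long as a camera call.
- optics.boxes_of(camera, thing): "location" ([column, row] in pixels, amid what is visible of it).
- optics.pinpoint(camera, thing): "location" ([column, row] in pixels: a listed point, or the origin of a listed thing).
The state is a dict: "clock": time; "joints": joint angles; "dq": joint speeds; "joint_efforts": joint torques, N m; "position": TCP position; "ee_rot": TCP orientation; "force": force on the tool from outside, world axes, zero at the start; "ft_torque": the same for the moment, N m; "width": opening from 0.0 (shut) to 1.0 (fully open).
Only numpy, scipy, OpenCV 4.12 (cv2) and the standard library are available. Lean on these libraries where they do the work, as an engineer would, in place of code of your own. Each camera call takes 0.05 s, during which the arm holds its last target.

## Task

Shut the dish carrier's hood tight with the toggle latch on its front: tip the latch lever right back towards the hood, hook the bar of its wire loop down behind the lip of the keeper on the hood, then fold the lever over, away from the hood, and press it down flat until it stays. Do not knock over or shift the crockery standing around it.

Things in the scene. Friction and masses are not known exactly. Their poses are not given: they have to be found in the camera images.
- carrier: Fixed dish carrier: white base plate 370 x 270 x 12 mm, light-blue hood hinged at its rear, steel toggle latch in front of the hood. Origin on the worktop under the lever's pivot. x points from latch to hood, y along all hinge axes, z up. Base from x = -55 to 315 mm; hood from x = 96 to 296, 240 wide, top 148 mm above the worktop.
- lever_pivot (a point): Pivot axis (along carrier y) of the latch lever, 52 mm above the worktop, between two bracket cheeks (y = +-24 mm, rising to 60 mm).
- lever (a joint): Latch lever angle (rad). 0 = closed: level, pointing away from the hood (carrier -x). Grows as it swings up and over towards the hood; pi/2 upright; stops at 0 and 1.95. Starts at 0.60 to 0.95. Friction (0.20 N m) keeps it where it is left. With the loop hooked, folding it down takes up to 9 N at its end; near flat it goes over centre and stays.
- lever_end (a point): Gripping point on the steel lever, 66 mm from its pivot, mid-thickness. The lever is a flat bar 30 mm wide (along carrier y), 8 mm thick, ending in a 12 mm round cross-rod 78 mm from the pivot. Pinch it across its width, fingers closing along carrier y: it turns between them as it swings.
- loop (a joint): Angle of the wire loop about its pin, relative to the lever (rad). 0 = parallel to the lever, pointing the same way; grows as it swings over towards the hood. The pin, 24 mm from the pivot, is at (-14, 0, -20) mm from it with the lever at 0 and turns with the lever. Starts about on its stop, -0.5, leaning on the lever, and is carried up with it; let go at a slant it falls to its lower side. 2.3 when latched.
- loop_bar (a point): Centre of the loop's cross-bar: steel rod, diameter 10 mm, 116 mm long along carrier y, 110.4 mm from the loop's pin. Side wires, 8 mm thick, at y = +-58 mm, run from its ends to the pin.
- loop_tab (a point): Gripping point on the loop's steel finger tab: 22 mm wide (along carrier y), 8 mm thick, on the middle of the bar, reaching 46 mm from it; this point is 30 mm from the bar. It is bent 50 degrees out of the loop's plane: about upright above the bar once that is in the keeper; slanting up and away from the hood when the loop is upright. Pinch it across its width; it turns between the fingers.
- keeper (a point): Seat of the bar's centre in the J-shaped steel keeper, 44 mm wide, on the hood's front; moves with the hood, axes as the carrier's. Pocket open at the top: lip 6 mm thick, inner face 5 mm towards the latch, top 8 mm above this point; floor 5 mm below it; hood wall 35 mm behind it. With the lever fully back the bar comes down 13 to 22 mm behind this point; closing the lever draws it to the seat.
- hood (a joint): Hood angle about its rear hinge, at (300, 0, 16) mm of the carrier (rad). 0 = shut tight; about 0.05 at the start, its front about 12 mm up, held by a springy seal (13 N along the loop pulls it shut). Range -0.012 to 0.075.
- plates: Stack of white plates, 170 mm across, 53 mm high. Origin under its centre. Leave alone.
- mug: White mug, 80 mm across, 90 mm high. Origin under its centre. Leave alone.
- bowl: White bowl, 130 mm across, 55 mm high. Origin under its centre. Leave alone.

How it is judged:
On the way, in this order (a step that is already met when the one before it is completed fails the run):
1. the lever is tipped back towards the hood (past 1.5 rad) (value of joint lever above 1.5 rad), for 0.1 s.
2. the loop's bar is down in the keeper's pocket, behind its lip, with the lever still back (past 1.0 rad) (x of loop_bar in the frame of keeper between -0.005 and 0.036 m and z of loop_bar in the frame of keeper between -0.008 and 0.008 m and value of joint lever above 1 rad), for 0.2 s.
At the end, for the whole second after the job is handed in: The lever stays closed (within 0.08 rad of flat), the hood is pulled shut (below 0.012 rad) and the loop's bar lies in the keeper's seat (within 5 to 8 mm of it), all at rest (value of joint lever below 0.08 rad and value of joint hood below 0.012 rad and x of loop_bar in the frame of keeper between -0.005 and 0.007 m and z of loop_bar in the frame of keeper between -0.008 and 0.007 m and velocity of joint each of lever, hood below 0.05 rad/s); the robot touches nothing.
It fails at once if the plates shifted by more than 15 mm or tipped over (distance of plates from where it was at the start of the episode above 0.015 m or angle between plates's own z axis and vertical above 0.5 rad).
It fails at once if the mug shifted by more than 15 mm or tipped over (distance of mug from where it was at the start of the episode above 0.015 m or angle between mug's own z axis and vertical above 0.5 rad).
It fails at once if the bowl shifted by more than 15 mm or tipped over (distance of bowl from where it was at the start of the episode above 0.015 m or angle between bowl's own z axis and vertical above 0.5 rad).
It also fails if it takes over 61 s, if anything falls off the work surface, if the arm or the gripper's body presses on something with over 40 N, if the wrist force passes 120 N, or if a joint passes its speed limit or range.

## Working session

There is one attempt and no reset: what is moved stays moved. The work goes in short steps, Python scripts to look and compute and a shell command to move; the robot and the scene stay as the last step left them, time stands still between calls to the robot, and variables do not carry over. Pictures are saved under pics/ and viewed, and the job is handed in when it is done.

```bash
ls; mkdir -p pics
python3 - <<'E'
from cell import arm, optics
import cv2
print(arm.observe())
for n in("side","top"):
    im=optics.get_image(n); cv2.imwrite(f"pics/{n}0.png",im[:,:,::-1])
    print(n,optics.camera_info(n))
    for th in ["lever_pivot","lever_end","loop_bar","loop_tab","keeper","carrier","plates","mug","bowl"]:
        r=optics.pinpoint(n,th); print(th,[( [round(v,1) for v in d["location"]],round(d["score"],2)) for d in r[:2]])
E
```

```text
pics
{'clock': 0.0, 'joints': array([-1.37960224,  0.43523272,  0.02495244,  1.57410047, -0.01159965,
        1.13398035, -0.07509551]), 'dq': array([ 6.19170260e-04,  8.97583279e-04,  7.07403346e-04, -8.58257697e-05,
        3.19840597e-04,  1.52120940e-03,  5.86922879e-04]), 'joint_efforts': array([ 3.44634364e-04, -6.67845011e+01,  9.85089093e-01, -3.14455390e+01,
       -6.06856006e-02,  4.27905063e-02,  1.50621149e-04]), 'position': array([0.18089164, 0.59774096, 0.23993735]), 'ee_rot': array([-4.59890873e-01, -3.10765088e+00,  2.47090445e-03]), 'force': array([-0.16088581, -0.19764191,  0.02505456]), 'ft_torque': array([0.03864134, 0.01406393, 0.00426042]), 'width': 1.0018881590204332}
side {'fx': 351.5529399449788, 'fy': 351.5529399449788, 'cx': 253.60297267172558, 'cy': 190.55207469226352, 'k1': -0.04738337716960498, 'R': array([[ 0.8948851 , -0.44602911, -0.0154499 ],
       [-0.28422839, -0.542885  , -0.79024686],
       [ 0.34408558,  0.71157144, -0.61259383]]), 't': array([-0.48860852,  0.25507776,  0.92861934])}
lever_pivot [([267.4, 207.8], 0.83), ([268.6, 222.9], 0.65)
[... 275 characters left out ...]
 0.61)]
top {'fx': 445.43414784468615, 'fy': 445.43414784468615, 'cx': 262.13085009011587, 'cy': 184.88295067314542, 'k1': -0.04586996195766046, 'R': array([[ 5.55317568e-02, -9.98456630e-01,  7.62473370e-04],
       [-9.74260840e-01, -5.43531114e-02, -2.18772838e-01],
       [ 2.18476633e-01,  1.14059921e-02, -9.75775519e-01]]), 't': array([0.00436942, 0.56972539, 1.21315751])}
lever_pivot [([283.9, 182.5], 0.67)]
lever_end [([296.0, 169.4], 0.75)]
loop_bar [([293.5, 169.7], 0.7)]
loop_tab [([327.2, 148.9], 0.57)]
keeper [([264.0, 182.4], 0.63)]
carrier [([278.4, 186.9], 0.95)]
plates [([115.6, 199.8], 0.77), ([261.7, 187.6], 0.62)]
mug [([402.0, 238.9], 0.58)]
bowl [([392.7, 181.2], 0.95)]
```

View pics/side0.png

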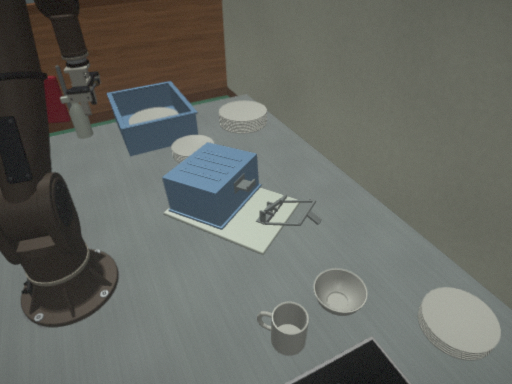

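View pics/top0.png

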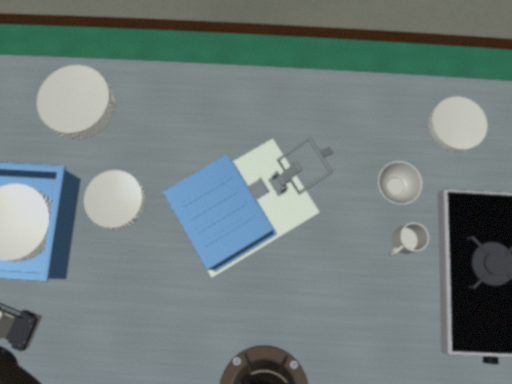

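Run:
```python
import cv2
im=cv2.imread("pics/top0.png")[120:290,150:350]; cv2.imwrite("pics/top0c.png",cv2.resize(im,None,fx=3.5,fy=3.5,interpolation=cv2.INTER_CUBIC))
im=cv2.imread("pics/side0.png")[135:255,155:335]; cv2.imwrite("pics/side0c.png",cv2.resize(im,None,fx=4,fy=4,interpolation=cv2.INTER_CUBIC))
```

```text
(no output)
```

View pics/top0c.png

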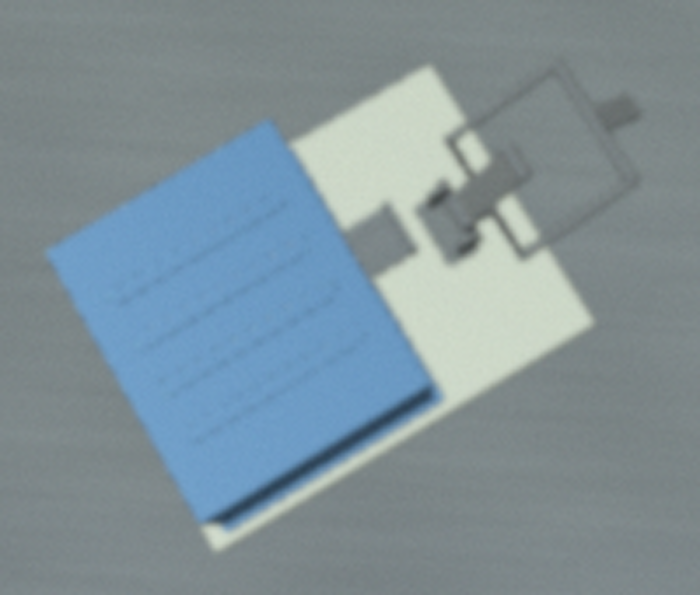

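View pics/side0c.png

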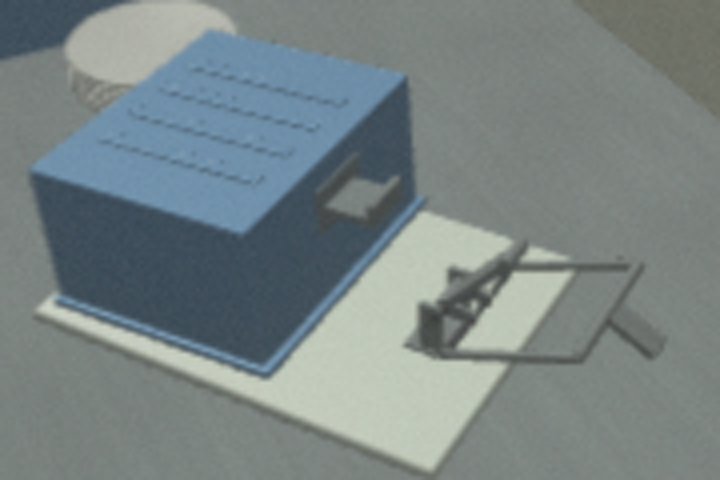

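```bash
cat > h.py <<'E'
import numpy as np
from cell import arm, optics
from scipy.optimize import least_squares
from scipy.spatial.transform import Rotation as Ro
CI={n:optics.camera_info(n) for n in("side","top")}
def proj(n,X):
    c=CI[n]; p=np.asarray(X)@np.array(c["R"]).T+c["t"]; s=p[...,:2]/p[...,2:]
    s=s*(1+c["k1"]*(s**2).sum(-1,keepdims=True)); return s*[c["fx"],c["fy"]]+[c["cx"],c["cy"]]
def d(a): return np.array([-np.cos(a),0,np.sin(a)])
def model(lev,rel,hood=0.05):
    u=d(lev); nn=np.array([np.sin(lev),0,np.cos(lev)]); P=np.array([0,0,.052])
    pin=P+.014*u-.020*nn; a=lev+rel; bar=pin+.1104*d(a); td=d(a-np.radians(50))
    k=np.array([-.2404,0,.0983]); c,s=np.cos(hood),np.sin(hood)
    keep=np.array([.3+k[0]*c+k[2]*s,0,.016-k[0]*s+k[2]*c])
    return dict(piv=P,lend=P+.066*u,rod=P+.078*u,pin=pin,bar=bar,tab=bar+.030*td,tip=bar+.046*td,keep=keep)
def W(c,X): # c=x,y,yaw
    X=np.asarray(X); R=Ro.from_euler('z',c[2]).as_matrix(); return X@R.T+[c[0],c[1],0]
Y=np.array([0,1,0])
E
cat > fit.py <<'E'
from h import *
def feats(p):
    c=p[:3]; m=model(p[3],p[4],p[5]); f=[]
    def add(n,X,uv,name,w=1): f.append((name,n,proj(n,W(c,X)),np.array(uv),w))
    z=.012
    add("top",[-.055,-.135,z],(272.9,138.6),"c1"); add("top",[-.055,.135,z],(319.7,212),"c2"); add("top",[.315,.135,z],(211.4,277.4),"c3")
    add("side",[-.055,.135,z],(263.2,252.3),"c2"); add("side",[.315,.135,z],(164.5,213),"c3")
    add("top",m["bar"]-.058*Y,(311.4,138.6),"bar-"); add("top",m["bar"]+.058*Y,(331.4,171.4),"bar+"); add("top",m["tip"],(332,150.9),"tip")
    add("side",m["bar"]-.058*Y,(315,201.3),"bar-"); add("side",m["bar"]+.058*Y,(300.8,224.5),"bar+"); add("side",m["tip"],(319.5,222.5),"tip",.5)
    add("side",m["rod"]-.015*Y,(286,195.7),"rod-"); add("top",m["rod"],(299.5,166.3),"rod")
    add("side",m["keep"],(249.8,180.6),"keep",.3);add("top",m["keep"],(264,182.4),"keep",.3)
    return f
r=least_squares(lambda p:np.concatenate([w*(a-b) for _,_,a,b,w in feats(p)]+[[ (p[4]+.5)*20,(p[5]-.05)*200]]),[.58,-.08,2.1,.75,-.5,.05])
print(r.x.round(4))
for n,k,a,b,w in feats(r.x): print(k,n,(a-b).round(1))
np.save("c.npy",r.x)
E
python3 fit.py
```

```text
[ 0.5887 -0.0205  2.1605  0.8788 -0.498   0.0505]
top c1 [ 1.  -1.5]
top c2 [1.4 0.3]
top c3 [0.  0.1]
side c2 [0.3 1.1]
side c3 [-0.8 -1.1]
top bar- [-1.5 -0.5]
top bar+ [0.2 0.4]
top tip [-0.5 -0.8]
side bar- [0.4 0.3]
side bar+ [-1.2  0.5]
side tip [0.8 0.5]
side rod- [0.2 0.6]
top rod [-1.2 -0.1]
side keep [0.2 3.4]
top keep [-1.2  3.2]
```

```bash
cat >> h.py <<'E'
def C(): return np.load("c.npy")
def toolR(flip,tilt=0):
    """tilt deg: body leans toward hood(+x carrier) if positive"""
    yaw=C()[2]; cx=np.array([np.cos(yaw),np.sin(yaw),0]); cy=np.array([-np.sin(yaw),np.cos(yaw),0])
    t=np.radians(tilt); z=-np.cos(t)*np.array([0,0,1])-np.sin(t)*cx; y=cy*(-1 if flip else 1); x=np.cross(y,z)
    return np.stack([x,y,z],1)
def plan(carr,flip,tilt=0,grasp=True):
    """carr: carrier-frame point for grasp point (or TCP)"""
    s=arm.observe(); R0=Ro.from_rotvec(s["ee_rot"]).as_matrix(); R1=toolR(flip,tilt)
    tgt=W(C()[:3],carr)+(R1[:,2]*.005 if grasp else 0)
    print("t",round(s["clock"],2),"pos",s["position"].round(4),"tgt",tgt.round(4),"F",s["force"].round(1),"w",round(s["width"]*.0918,4))
    print("rot total deg (tool)",np.degrees(Ro.from_matrix(R0.T@R1).as_rotvec()).round(2))
    print("trans after rot (mm, new tool axes)",(R1.T@(tgt-s["position"])*1000).round(1)," before rot:",(R0.T@(tgt-s["position"])*1000).round(1))
    print("q",s["joints"].round(2))
E
python3 - <<'E'
from h import *
c=C(); print(Ro.from_rotvec(arm.observe()["ee_rot"]).as_matrix().round(3))
m=model(c[3],c[4]); print({k:v.round(3) for k,v in m.items()}, W(c[:3],m["lend"]))
for f in(0,1): plan(m["lend"]+[0,0,.12],f)
for n,uv in (("plates",(115.6,199.8)),("mug",(402,238.9)),("bowl",(392.7,181.2))):
    r=least_squares(lambda p:proj("top",[p[0],p[1],0])-uv,[.5,0]); print(n,r.x, np.linalg.inv)
E
```

```text
[[-0.957  0.29  -0.   ]
 [ 0.29   0.957  0.   ]
 [ 0.     0.    -1.   ]]
{'piv': array([0.   , 0.   , 0.052]), 'lend': array([-0.042,  0.   ,  0.103]), 'rod': array([-0.05 ,  0.   ,  0.112]), 'pin': array([-0.024,  0.   ,  0.05 ]), 'bar': array([-0.127,  0.   ,  0.091]), 'tab': array([-0.153,  0.   ,  0.077]), 'tip': array([-0.167,  0.   ,  0.069]), 'keep': array([0.065, 0.   , 0.126])} [ 0.61207667 -0.05546641  0.10281978]
t 1.0 pos [0.181  0.5982 0.2408] tgt [ 0.6121 -0.0555  0.2178] F [ 0.4 -0.4 -0.8] w 0.0915
rot total deg (tool) [   0.      0.   -140.63]
trans after rot (mm, new tool axes) [783.    5.3  22.9]  before rot: [-601.9 -500.8   22.9]
q [-1.38  0.43  0.03  1.57 -0.01  1.13 -0.08]
t 1.0 pos [0.181  0.5982 0.2408] tgt [ 0.6121 -0.0555  0.2178] F [ 0.4 -0.4 -0.8] w 0.0915
rot total deg (tool) [ 0.   -0.   39.37]
trans after rot (mm, new tool axes) [-783.    -5.3   22.9]  before rot: [-601.9 -500.8   22.9]
q [-1.38  0.43  0.03  1.57 -0.01  1.13 -0.08]
plates [0.51239567 0.47346843] <function inv at 0x7fc356911120>
mug [ 0.44282576 -0.38374045] <function inv at 0x7fc356911120>
bowl [ 0.61616586 -0.35741323] <function inv at 0x7fc356911120>
```

```bash
python3 -m creep '[{"translation":[0,0,-0.03],"rot":[0,0,0],"jaw":0.055},{"translation":[0,0,-0.03],"rot":[0,0,0],"jaw":0.055},{"translation":[-0.03,-0.025,0],"rot":[0,0,0],"jaw":0.055},{"translation":[-0.03,-0.025,0],"rot":[0,0,0],"jaw":0.055},{"translation":[-0.03,-0.025,0],"rot":[0,0,0],"jaw":0.055},{"translation":[-0.03,-0.025,0],"rot":[0,0,0],"jaw":0.055},{"translation":[-0.03,-0.025,0],"rot":[0,0,0],"jaw":0.055},{"translation":[-0.03,-0.025,0],"rot":[0,0,0],"jaw":0.055},{"translation":[-0.03,-0.025,0],"rot":[0,0,0],"jaw":0.055},{"translation":[-0.03,-0.025,0],"rot":[0,0,0],"jaw":0.055},{"translation":[-0.03,-0.025,0],"rot":[0,0,0],"jaw":0.055},{"translation":[-0.03,-0.025,0],"rot":[0,0,0],"jaw":0.055}]' 10
python3 -m creep '[{"translation":[-0.03,-0.025,0],"rot":[0,0,0],"jaw":0.055},{"translation":[-0.03,-0.025,0],"rot":[0,0,0],"jaw":0.055},{"translation":[-0.03,-0.025,0],"rot":[0,0,0],"jaw":0.055},{"translation":[-0.03,-0.025,0],"rot":[0,0,0],"jaw":0.055},{"translation":[-0.03,-0.025,0],"rot":[0,0,0],"jaw":0.055},{"translation":[-0.03,-0.025,0],"rot":[0,0,0],"jaw":0.055},{"translation":[-0.03,-0.025,0],"rot":[0,0,0],"jaw":0.055},{"translation":[-0.03,-0.025,0],"rot":[0,0,0],"jaw":0.055},{"translation":[-0.03,-0.025,0],"rot":[0,0,0],"jaw":0.055},{"translation":[-0.03,-0.025,0],"rot":[0,0,0],"jaw":0.055},{"translation":[0,0,0],"rot":[0,0,0],"jaw":0.055}]' 10
python3 - <<'E'
from h import *
c=C();m=model(c[3],c[4]); plan(m["lend"]+[0,0,.1],1)
E
```

```text
clock: 2.0
position: [0.3964, 0.2703, 0.301]
ee_rot: [0.46, 3.107, 0.001]
force: [0.3, 0.5, 0.4]
width: 0.601
clock: 2.92
position: [0.6125, -0.0628, 0.3006]
ee_rot: [0.473, 3.104, -0.008]
force: [-1.7, -0.3, 0.1]
width: 0.6
t 2.92 pos [ 0.6125 -0.0628  0.3006] tgt [ 0.6121 -0.0555  0.1978] F [-1.7 -0.3  0.1] w 0.0551
rot total deg (tool) [-0.19  0.24 38.88]
trans after rot (mm, new tool axes) [  6.4   3.7 102.8]  before rot: [  2.9   7.3 102.7]
q [-0.3   0.39  0.45  1.54 -0.17  1.25  1.45]
```

```bash
python3 -m creep '[{"translation":[0,0,0],"rot":[0,0,6.5],"jaw":0.055},{"translation":[0,0,0],"rot":[0,0,6.5],"jaw":0.055},{"translation":[0,0,0],"rot":[0,0,6.5],"jaw":0.055},{"translation":[0,0,0],"rot":[0,0,6.5],"jaw":0.055},{"translation":[0,0,0],"rot":[0,0,6.5],"jaw":0.055},{"translation":[0,0,0],"rot":[0,0,6.5],"jaw":0.055},{"translation":[0,0,0],"rot":[0,0,0],"jaw":0.055},{"translation":[0,0,0],"rot":[0,0,0],"jaw":0.055}]' 10
python3 - <<'E'
from h import *
c=C();m=model(c[3],c[4]); plan(m["lend"]+[0,0,.04],1,12)
E
```

```text
clock: 3.58
position: [0.6104, -0.0539, 0.3007]
ee_rot: [-1.466, -2.779, 0.0]
force: [-0.1, 0.2, -0.2]
width: 0.6
t 3.58 pos [ 0.6104 -0.0539  0.3007] tgt [ 0.6127 -0.0563  0.1379] F [-0.1  0.2 -0.2] w 0.0551
rot total deg (tool) [  0.05 -11.99   0.59]
trans after rot (mm, new tool axes) [ 30.7   0.5 159.9]  before rot: [ -3.2   0.5 162.8]
q [-0.41  0.41  0.6   1.55 -0.24  1.26  0.83]
```

```bash
python3 -m creep '[{"translation":[0,0,0],"rot":[0,-6,0.3],"jaw":0.055},{"translation":[0,0,0],"rot":[0,-6,0.3],"jaw":0.055},{"translation":[0.006,0,0.032],"rot":[0,0,0],"jaw":0.055},{"translation":[0.006,0,0.032],"rot":[0,0,0],"jaw":0.055},{"translation":[0.006,0,0.032],"rot":[0,0,0],"jaw":0.055},{"translation":[0.006,0,0.032],"rot":[0,0,0],"jaw":0.055},{"translation":[0.006,0,0.032],"rot":[0,0,0],"jaw":0.055},{"translation":[0,0,0],"rot":[0,0,0],"jaw":0.055},{"translation":[0,0,0],"rot":[0,0,0],"jaw":0.055}]' 10
python3 - <<'E'
from h import *
import cv2
c=C();m=model(c[3],c[4]); plan(m["lend"],1,12)
for n in("side","top"):
    im=optics.get_image(n)[:,:,::-1]; x0,y0=(215,130) if n=="side" else (240,110)
    cv2.imwrite(f"pics/{n}1.png",cv2.resize(im[y0:y0+120,x0:x0+130],None,fx=5,fy=5,interpolation=cv2.INTER_CUBIC))
E
```

```text
clock: 4.33
position: [0.6119, -0.0575, 0.1373]
ee_rot: [1.394, 2.606, -0.149]
force: [0.5, 0.3, 0.6]
width: 0.595
t 4.33 pos [ 0.6119 -0.0575  0.1373] tgt [ 0.6127 -0.0563  0.0979] F [0.5 0.3 0.6] w 0.0546
rot total deg (tool) [-0.15 -0.07 -0.06]
trans after rot (mm, new tool axes) [ 8.7  1.3 38.4]  before rot: [ 8.6  1.4 38.4]
q [-0.51  0.51  0.58  1.87 -0.15  0.72  0.69]
```

View pics/side1.png

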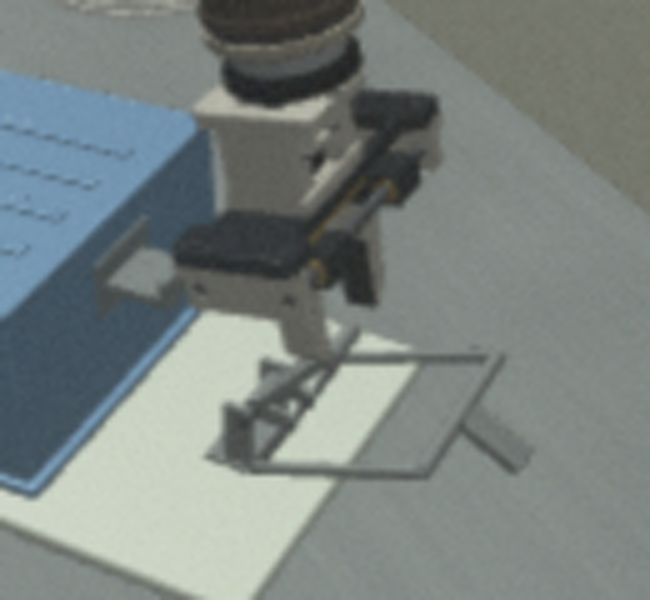

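View pics/top1.png

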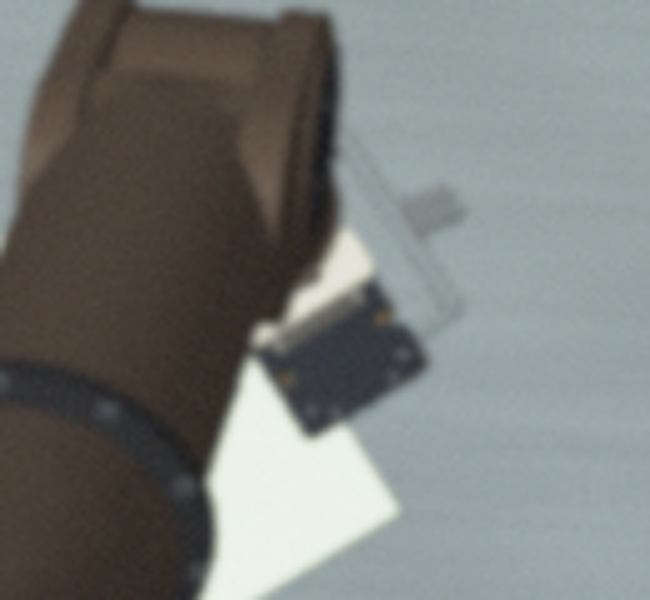

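```bash
python3 -m creep '[{"translation":[0.004,0.0007,0.019],"rot":[0,0,0],"jaw":0.055},{"translation":[0.004,0.0007,0.019],"rot":[0,0,0],"jaw":0.055},{"translation":[0,0,0],"rot":[0,0,0],"jaw":0.055},{"translation":[0,0,0],"rot":[0,0,0],"jaw":0.02},{"translation":[0,0,0],"rot":[0,0,0],"jaw":0.02},{"translation":[0,0,0],"rot":[0,0,0],"jaw":0.02},{"translation":[0,0,0],"rot":[0,0,0],"jaw":0.02},{"translation":[0,0,0],"rot":[0,0,0],"jaw":0.02}]' 30
python3 - <<'E'
from h import *
c=C();m=model(c[3],c[4]); plan(m["lend"],1,12)
s=arm.observe()
# grasp point in carrier
R=Ro.from_rotvec(s["ee_rot"]).as_matrix(); g=s["position"]-.005*R[:,2]
gc=(g-[c[0],c[1],0])@Ro.from_euler('z',c[2]).as_matrix(); print(gc, np.hypot(gc[0],gc[2]-.052), np.arctan2(gc[2]-.052,-gc[0]))
prev=None
for a in np.arange(.9,1.96,.15):
    p=model(a,-.5)["lend"]
    if prev is not None:
        w=(W(c[:3],p)-W(c[:3],prev)); print(round(a,2),(toolR(1,12).T@w*1000).round(1))
    prev=p
E
```

```text
clock: 5.1
position: [0.6145, -0.0571, 0.1003]
ee_rot: [1.396, 2.601, -0.145]
force: [0.7, 0.2, 4.2]
width: 0.323
t 5.1 pos [ 0.6145 -0.0571  0.1003] tgt [ 0.6127 -0.0563  0.0979] F [0.7 0.2 4.2] w 0.0296
rot total deg (tool) [ 0.07  0.05 -0.25]
trans after rot (mm, new tool axes) [ 2.1 -1.1  2. ]  before rot: [ 2.1 -1.1  1.9]
q [-0.48  0.56  0.55  1.9  -0.18  0.64  0.7 ]
[-0.04372049 -0.00107569  0.10515717] 0.06882707341433925 0.8825000029565326
1.05 [ 6.9 -0.  -7.1]
1.2 [ 7.8  0.  -6. ]
1.35 [ 8.7  0.  -4.8]
1.5 [ 9.3 -0.  -3.4]
1.65 [ 9.7  0.  -2. ]
1.8 [ 9.9 -0.  -0.5]
1.95 [ 9.8 -0.   0.9]
```

```bash
python3 -m creep '[{"translation":[0.0036,0,-0.0038],"rot":[0,0,0],"jaw":0.02},{"translation":[0.0037,0,-0.0035],"rot":[0,0,0],"jaw":0.02},{"translation":[0.0039,0,-0.0032],"rot":[0,0,0],"jaw":0.02},{"translation":[0.0041,0,-0.0030],"rot":[0,0,0],"jaw":0.02},{"translation":[0.0043,0,-0.0027],"rot":[0,0,0],"jaw":0.02},{"translation":[0.0045,0,-0.0024],"rot":[0,0,0],"jaw":0.02},{"translation":[0.0046,0,-0.0019],"rot":[0,0,0],"jaw":0.02},{"translation":[0.0047,0,-0.0017],"rot":[0,0,0],"jaw":0.02},{"translation":[0.0048,0,-0.0013],"rot":[0,0,0],"jaw":0.02},{"translation":[0.0050,0,-0.0009],"rot":[0,0,0],"jaw":0.02},{"translation":[0.005,0,-0.0005],"rot":[0,0,0],"jaw":0.02}]'
cat > st.py <<'E'
from h import *
c=C(); s=arm.observe()
R=Ro.from_rotvec(s["ee_rot"]).as_matrix(); g=s["position"]-.005*R[:,2]
gc=(g-[c[0],c[1],0])@Ro.from_euler('z',c[2]).as_matrix(); print("grasp in carrier",gc.round(4), "r",np.hypot(gc[0],gc[2]-.052).round(4),"ang", np.arctan2(gc[2]-.052,-gc[0]).round(3),"F",s["force"].round(1),"t",s["clock"],"w",s["width"]*.0918,"q",s["joints"].round(2))
E
python3 st.py
```

```text
clock: 6.02
position: [0.5871, -0.0166, 0.1157]
ee_rot: [1.398, 2.595, -0.146]
force: [1.9, -10.6, 10.9]
width: 0.327
grasp in carrier [ 0.0052 -0.0008  0.1206] r 0.0688 ang 1.646 F [  1.9 -10.6  10.9] t 6.0167 w 0.02997962220946358 q [-0.61  0.51  0.59  1.95 -0.15  0.65  0.6 ]
```

```bash
python3 -m creep '[{"translation":[0.005,0,-0.0002],"rot":[0,0,0],"jaw":0.02},{"translation":[0.005,0,0.0001],"rot":[0,0,0],"jaw":0.02},{"translation":[0.005,0,0.0003],"rot":[0,0,0],"jaw":0.02},{"translation":[0.004,0,0.0004],"rot":[0,0,0],"jaw":0.02},{"translation":[0,0,0],"rot":[0,0,0],"jaw":0.02},{"translation":[0,0,0],"rot":[0,0,0],"jaw":0.02}]'; python3 st.py
```

```text
clock: 6.52
position: [0.5761, -0.0002, 0.1113]
ee_rot: [1.398, 2.597, -0.145]
force: [-5.2, -6.8, 20.2]
width: 0.321
grasp in carrier [ 0.0249 -0.0008  0.1162] r 0.0688 ang 1.94 F [-5.2 -6.8 20.2] t 6.5167 w 0.029460770503636605 q [-0.64  0.5   0.6   1.98 -0.14  0.64  0.57]
```

```bash
python3 -m creep '[{"translation":[0.002,0,0.001],"rot":[0,0,0],"jaw":0.02},{"translation":[0,0,0],"rot":[0,0,0],"jaw":0.05},{"translation":[0,0,0],"rot":[0,0,0],"jaw":0.05},{"translation":[0,0,0],"rot":[0,0,0],"jaw":0.05},{"translation":[0,0,-0.01],"rot":[0,0,0],"jaw":0.05},{"translation":[0,0,-0.03],"rot":[0,0,0],"jaw":0.05},{"translation":[0,0,-0.03],"rot":[0,0,0],"jaw":0.05},{"translation":[0,0,-0.03],"rot":[0,0,0],"jaw":0.05},{"translation":[0,0,-0.03],"rot":[0,0,0],"jaw":0.05},{"translation":[0,0,0],"rot":[0,0,0],"jaw":0.05}]'; python3 st.py
cat > look.py <<'E'
from h import *
import cv2,sys
k=sys.argv[1]
for n in("side","top"):
    im=optics.get_image(n)[:,:,::-1]; x0,y0=(205,120) if n=="side" else (220,110)
    cv2.imwrite(f"pics/{n}{k}.png",cv2.resize(im[y0:y0+120,x0:x0+130],None,fx=5,fy=5,interpolation=cv2.INTER_CUBIC))
    for th in ["lever_end","loop_bar","loop_tab","keeper"]:
        r=optics.pinpoint(n,th); print(n,th,[( [round(v,1) for v in d["location"]],round(d["score"],2)) for d in r[:2]])
c=C()
lev,rel=float(sys.argv[2]),float(sys.argv[3]); m=model(lev,rel)
for kk in("rod","lend","bar","tab","tip","keep"): print("model",kk,m[kk].round(3),"side",proj("side",W(c[:3],m[kk])).round(1),"top",proj("top",W(c[:3],m[kk])).round(1))
E
python3 look.py 2 1.95 -0.5
```

```text
clock: 7.35
position: [0.561, 0.0276, 0.2403]
ee_rot: [1.394, 2.599, -0.136]
force: [0.6, -1.1, -0.2]
width: 0.545
grasp in carrier [ 0.0564 -0.0038  0.2452] r 0.2012 ang 1.855 F [ 0.6 -1.1 -0.2] t 7.35 w 0.05000522041737712 q [-0.81  0.32  0.7   1.87 -0.02  0.93  0.46]
side lever_end [([264.2, 189.9], 0.8)]
side loop_bar [([284.3, 180.4], 0.63), ([293.1, 177.9], 0.24)]
side loop_tab [([291.2, 178.4], 0.76)]
side keeper [([248.6, 181.3], 0.64)]
top lever_end [([279.7, 179.2], 0.9)]
top loop_bar [([298.3, 160.9], 0.6)]
top loop_tab [([307.8, 152.6], 0.58)]
top keeper [([262.8, 186.1], 0.95)]
model rod [0.029 0.    0.124] side [260.4 187.9] top [274.1 179.2]
model lend [0.024 0.    0.113] side [261.7 191.3] top [275.4 179.3]
model bar [-0.027  0.     0.182] side [277.5 177.4] top [292.9 163.6]
model tab [-0.052  0.     0.198] side [285.8 175.2] top [301.6 157.2]
model tip [-0.065  0.     0.207] side [290.3 173.9] top [306.3 153.7]
model keep [0.065 0.    0.126] side [250. 184.] top [262.8 185.6]
```

View pics/side2.png

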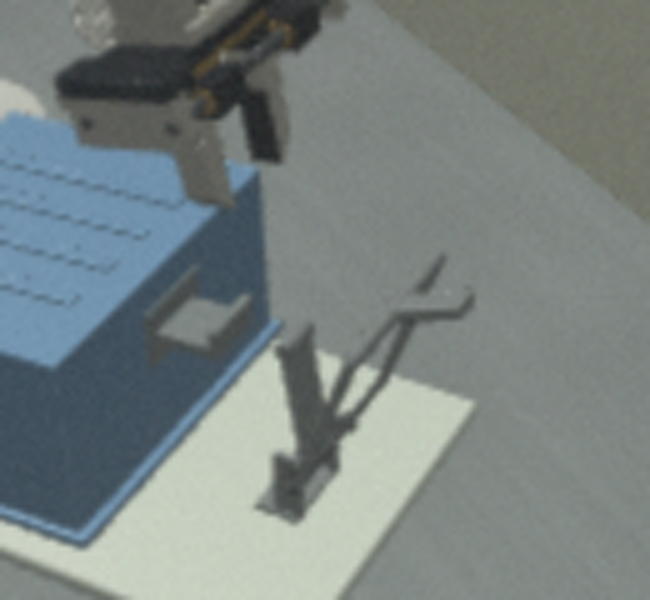

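View pics/top2.png

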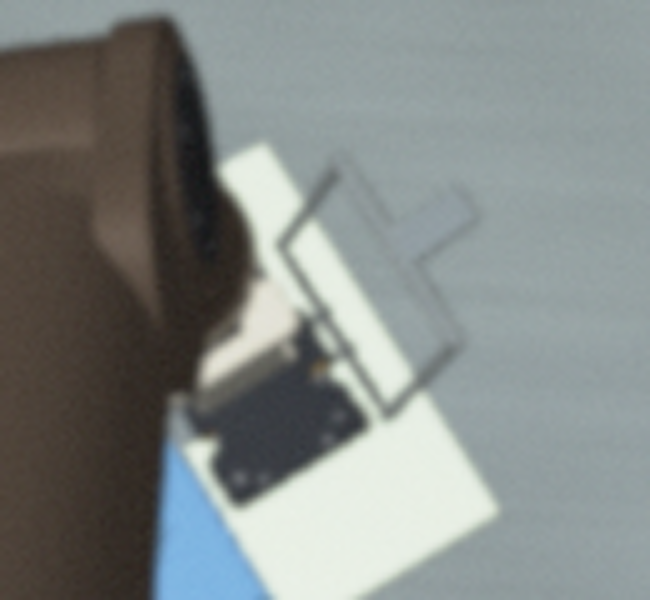

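Run:
```python
from h import *
c=C()[:3]
def res(p):
    m=model(p[0],p[1]); o=[]
    for n,X,uv in [("side",m["rod"],(266,187)),("side",m["bar"]-.058*Y,(293,172)),("side",m["bar"]+.058*Y,(285,183)),("side",m["tip"],(299,179)),
      ("top",m["bar"]-.058*Y,(288,141)),("top",m["bar"]+.058*Y,(312,179)),("top",m["tip"],(314,151)),("top",m["pin"]-.058*Y,(276,159)),("top",m["pin"]+.058*Y,(297.6,193))]:
        o.append(proj(n,W(c,X))-uv)
    return np.concatenate(o)
r=least_squares(res,[1.8,-.5]);print(r.x,r.fun.round(1))
```

```text
[ 1.77703802 -0.51110301] [-1.8  1.1  0.4 -0.6 -9.5  9.9  0.1  1.9  0.8  1.  -0.2 -0.6  0.6 -0.8
  0.8 -0.1  0.3 -0.2]
```

Run:
```python
from h import *
plan(model(1.78,-.5)["lend"]+[0,0,0.001],1,12)
a=model(1.78,-.5)["lend"];b=model(1.95,-.5)["lend"]; print((b-a)@W([0,0,C()[2]],np.eye(3))@toolR(1,12)*1000)
```

```text
t 7.85 pos [0.5585 0.026  0.2341] tgt [ 0.5816 -0.0099  0.1127] F [ 0.8 -0.5  0.6] w 0.0496
rot total deg (tool) [-0.07 -0.01 -0.24]
trans after rot (mm, new tool axes) [-16.5  -0.8 127.6]  before rot: [-16.5  -0.6 127.6]
q [-0.8   0.32  0.7   1.88 -0.02  0.92  0.46]
[1.11662591e+01 6.42186732e-16 9.48771993e-01]
```

```bash
python3 -m creep '[{"translation":[-0.0165,-0.0007,0.0],"rot":[0,0,0],"jaw":0.05},{"translation":[0,0,0.032],"rot":[0,0,0],"jaw":0.05},{"translation":[0,0,0.032],"rot":[0,0,0],"jaw":0.05},{"translation":[0,0,0.032],"rot":[0,0,0],"jaw":0.05},{"translation":[0,0,0.02],"rot":[0,0,0],"jaw":0.05},{"translation":[0,0,0.011],"rot":[0,0,0],"jaw":0.05},{"translation":[0,0,0],"rot":[0,0,0],"jaw":0.05},{"translation":[0,0,0],"rot":[0,0,0],"jaw":0.05},{"translation":[0,0,0],"rot":[0,0,0],"jaw":0.05}]'; python3 st.py;  python3 look.py 3 1.78 -0.5
```

```text
clock: 8.6
position: [0.5827, -0.0092, 0.1151]
ee_rot: [1.396, 2.601, -0.144]
force: [0.1, 1.0, 0.4]
width: 0.542
grasp in carrier [ 0.0137 -0.0013  0.12  ] r 0.0694 ang 1.769 F [0.1 1.  0.4] t 8.6 w 0.04976908380909478 q [-0.63  0.51  0.61  1.96 -0.16  0.65  0.61]
side lever_end [([264.6, 187.6], 0.84), ([248.8, 183.2], 0.6)]
side loop_bar [([282.8, 180.8], 0.84)]
side loop_tab [([296.5, 178.4], 0.5)]
side keeper [([250.3, 181.0], 0.87), ([263.3, 190.2], 0.74)]
top lever_end []
top loop_bar [([297.1, 162.2], 0.68)]
top loop_tab [([308.0, 150.8], 0.84)]
top keeper [([277.0, 183.6], 0.66)]
model rod [0.016 0.    0.128] side [264.1 188.1] top [278.1 176.6]
model lend [0.014 0.    0.117] side [264.8 191.5] top [278.8 177.1]
model bar [-0.048  0.     0.176] side [284.3 181.4] top [299.7 160.2]
model tab [-0.076  0.     0.187] side [293.5 180.8] top [309.  153.9]
model tip [-0.091  0.     0.194] side [298.5 180.4] top [314.  150.4]
model keep [0.065 0.    0.126] side [250. 184.] top [262.8 185.6]
```

View pics/side3.png

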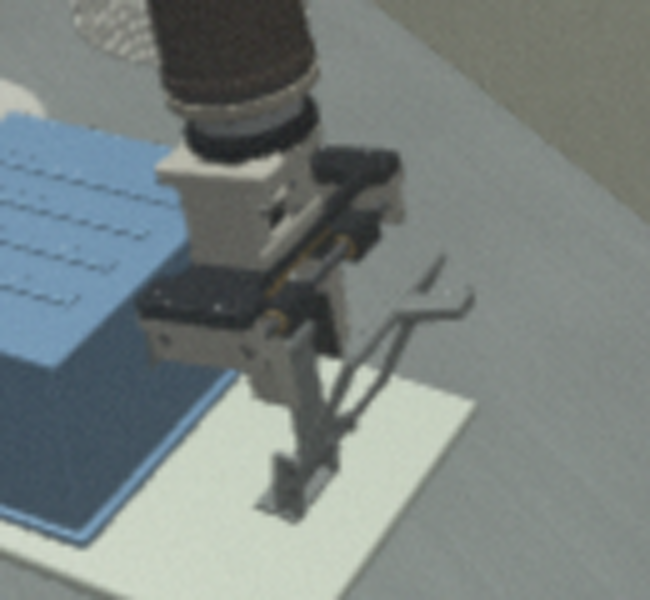

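Fingers straddle the lever. Close, swing to the stop with some overshoot, then open for longer before lifting.

```bash
python3 -m creep '[{"translation":[0,0,0.002],"rot":[0,0,0],"jaw":0.02},{"translation":[0,0,0],"rot":[0,0,0],"jaw":0.02},{"translation":[0,0,0],"rot":[0,0,0],"jaw":0.02},{"translation":[0,0,0],"rot":[0,0,0],"jaw":0.02},{"translation":[0.004,0,0],"rot":[0,0,0],"jaw":0.02},{"translation":[0.004,0,0],"rot":[0,0,0],"jaw":0.02},{"translation":[0.004,0,0.001],"rot":[0,0,0],"jaw":0.02},{"translation":[0.004,0,0.001],"rot":[0,0,0],"jaw":0.02},{"translation":[0.001,0,0],"rot":[0,0,0],"jaw":0.02},{"translation":[0,0,0],"rot":[0,0,0],"jaw":0.02},{"translation":[0,0,0],"rot":[0,0,0],"jaw":0.02}]'; python3 st.py
```

```text
clock: 10.02
position: [0.5747, 0.0015, 0.1078]
ee_rot: [1.397, 2.597, -0.145]
force: [0.8, -5.0, 5.6]
width: 0.323
grasp in carrier [ 0.0271 -0.0006  0.1127] r 0.0664 ang 1.99 F [ 0.8 -5.   5.6] t 10.0167 w 0.02968844821705642 q [-0.66  0.51  0.61  1.98 -0.16  0.63  0.58]
```

```bash
python3 -m creep '[{"translation":[0.004,0,0.001],"rot":[0,0,0],"jaw":0.02},{"translation":[0,0,0],"rot":[0,0,0],"jaw":0.02},{"translation":[0,0,0],"rot":[0,0,0],"jaw":0.02}]'; python3 st.py;python3 look.py 4 1.95 -0.5
```

```text
clock: 10.27
position: [0.5737, 0.003, 0.1069]
ee_rot: [1.398, 2.594, -0.145]
force: [1.7, -11.2, 13.2]
width: 0.324
grasp in carrier [ 0.0289 -0.0006  0.1118] r 0.0664 ang 2.021 F [  1.7 -11.2  13.2] t 10.2667 w 0.02976708305343804 q [-0.66  0.51  0.61  1.99 -0.16  0.63  0.58]
side lever_end [([262.0, 188.0], 0.96)]
side loop_bar [([266.8, 223.0], 0.73), ([278.3, 176.2], 0.67)]
side loop_tab [([285.2, 172.1], 0.87)]
side keeper [([248.4, 180.3], 0.8)]
top lever_end [([273.5, 177.3], 0.85)]
top loop_bar [([292.3, 163.6], 0.68), ([394.7, 182.4], 0.68)]
top loop_tab [([301.8, 154.5], 0.68)]
top keeper [([290.6, 163.8], 0.18)]
model rod [0.029 0.    0.124] side [260.4 187.9] top [274.1 179.2]
model lend [0.024 0.    0.113] side [261.7 191.3] top [275.4 179.3]
model bar [-0.027  0.     0.182] side [277.5 177.4] top [292.9 163.6]
model tab [-0.052  0.     0.198] side [285.8 175.2] top [301.6 157.2]
model tip [-0.065  0.     0.207] side [290.3 173.9] top [306.3 153.7]
model keep [0.065 0.    0.126] side [250. 184.] top [262.8 185.6]
```

View pics/side4.png

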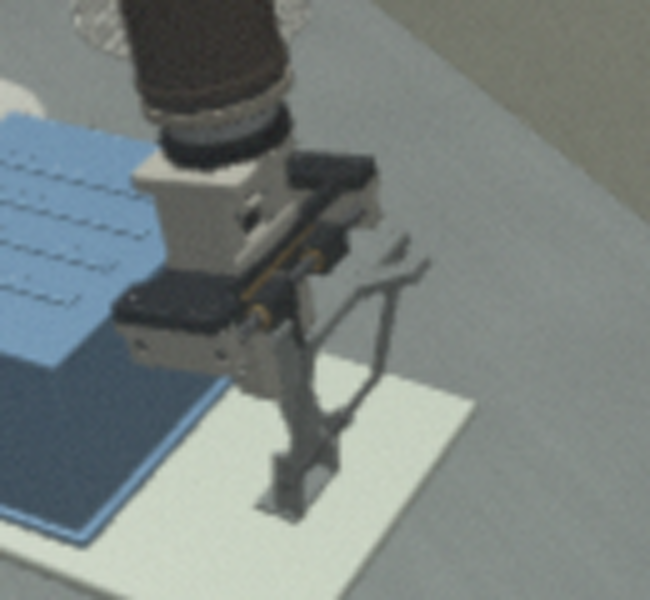

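```bash
python3 -m creep '[{"translation":[0,0,0],"rot":[0,0,0],"jaw":0.05},{"translation":[0,0,0],"rot":[0,0,0],"jaw":0.05},{"translation":[0,0,0],"rot":[0,0,0],"jaw":0.05},{"translation":[0,0,0],"rot":[0,0,0],"jaw":0.05},{"translation":[-0.003,0,0],"rot":[0,0,0],"jaw":0.05},{"translation":[0,0,-0.02],"rot":[0,0,0],"jaw":0.05},{"translation":[0,0,-0.03],"rot":[0,0,0],"jaw":0.05},{"translation":[0,0,-0.03],"rot":[0,0,0],"jaw":0.05},{"translation":[0,0,-0.03],"rot":[0,0,0],"jaw":0.05},{"translation":[0,0,-0.03],"rot":[0,0,0],"jaw":0.05},{"translation":[0,0,0],"rot":[0,0,0],"jaw":0.05},{"translation":[0,0,0],"rot":[0,0,0],"jaw":0.05}]'; python3 st.py;python3 look.py 5 1.95 -0.5
```

```text
clock: 11.77
position: [0.5574, 0.0292, 0.2436]
ee_rot: [1.394, 2.601, -0.141]
force: [0.8, 0.1, -0.7]
width: 0.544
grasp in carrier [ 0.0597 -0.0016  0.2485] r 0.2054 ang 1.866 F [ 0.8  0.1 -0.7] t 11.7667 w 0.0499784331149171 q [-0.83  0.31  0.72  1.87 -0.02  0.94  0.46]
side lever_end [([261.8, 190.3], 0.82)]
side loop_bar [([275.7, 173.8], 0.58)]
side loop_tab [([284.8, 171.6], 0.56)]
side keeper [([247.8, 181.1], 0.76)]
top lever_end [([274.6, 180.7], 0.55)]
top loop_bar [([287.0, 165.2], 0.8)]
top loop_tab [([300.2, 156.5], 0.89)]
top keeper [([261.4, 184.3], 0.91), ([295.7, 156.5], 0.45)]
model rod [0.029 0.    0.124] side [260.4 187.9] top [274.1 179.2]
model lend [0.024 0.    0.113] side [261.7 191.3] top [275.4 179.3]
model bar [-0.027  0.     0.182] side [277.5 177.4] top [292.9 163.6]
model tab [-0.052  0.     0.198] side [285.8 175.2] top [301.6 157.2]
model tip [-0.065  0.     0.207] side [290.3 173.9] top [306.3 153.7]
model keep [0.065 0.    0.126] side [250. 184.] top [262.8 185.6]
```

View pics/side5.png

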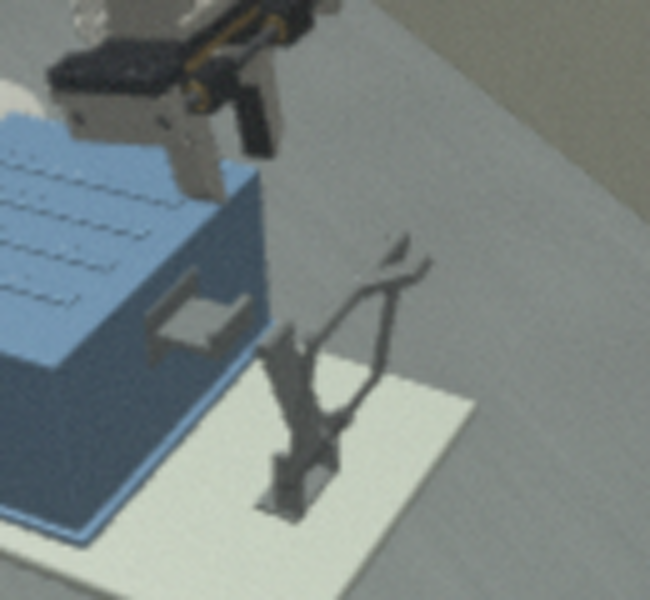

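View pics/top5.png

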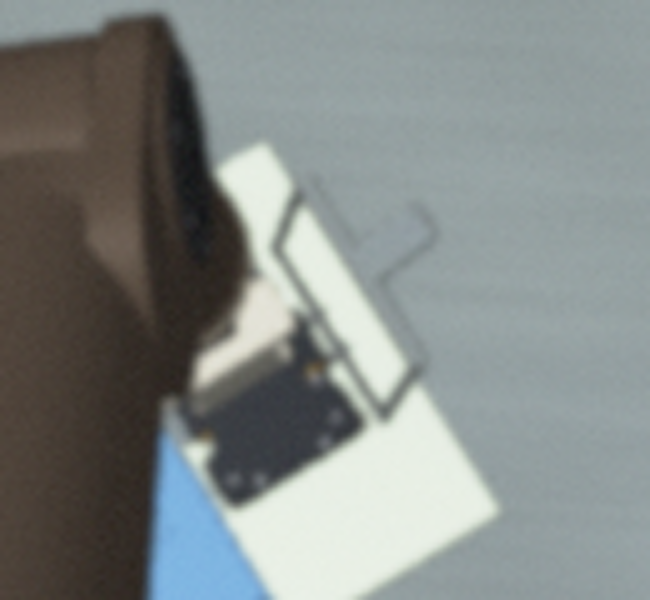

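```bash
cat > tab.py <<'E'
from h import *
def tp(a,L=.034):
    m=model(1.95,a-1.95); return m["bar"]+L*d(a-np.radians(50))
plan(tp(1.45),1,12)
pr=tp(1.45)
B=W([0,0,C()[2]],np.eye(3))
for a in np.linspace(1.45,2.35,13)[1:]:
    q=tp(a); print(round(a,3),q.round(3),((q-pr)@B@toolR(1,12)*1000).round(1)); pr=q
E
python3 tab.py
```

```text
t 12.27 pos [0.5564 0.0283 0.2419] tgt [ 0.6199 -0.0672  0.1957] F [ 0.1 -0.3  0.3] w 0.0499
rot total deg (tool) [-0.03  0.   -0.24]
trans after rot (mm, new tool axes) [-102.6   -0.3   69. ]  before rot: [-1.026e+02  1.000e-01  6.900e+01]
q [-0.83  0.32  0.72  1.87 -0.02  0.94  0.46]
1.525 [-0.045  0.     0.203] [ 8.9  0.  -4.7]
1.6 [-0.036  0.     0.205] [ 9.3  0.  -4. ]
1.675 [-0.026  0.     0.207] [ 9.5  0.  -3.3]
1.75 [-0.015  0.     0.207] [ 9.8  0.  -2.6]
1.825 [-0.005  0.     0.207] [ 9.9  0.  -1.9]
1.9 [0.005 0.    0.206] [10.  -0.  -1.1]
1.975 [0.015 0.    0.204] [10.1  0.  -0.4]
2.05 [0.024 0.    0.202] [10.1 -0.   0.4]
2.125 [0.034 0.    0.199] [10.   0.   1.1]
2.2 [0.043 0.    0.195] [9.9 0.  1.9]
2.275 [0.052 0.    0.19 ] [ 9.8 -0.   2.6]
2.35 [0.061 0.    0.185] [9.5 0.  3.3]
```

```bash
python3 -m creep '[{"translation":[-0.034,0,0],"rot":[0,0,0],"jaw":0.045},{"translation":[-0.034,0,0],"rot":[0,0,0],"jaw":0.045},{"translation":[-0.034,0,0],"rot":[0,0,0],"jaw":0.045},{"translation":[0,0,0],"rot":[0,0,0],"jaw":0.045},{"translation":[0,0,0.023],"rot":[0,0,0],"jaw":0.045},{"translation":[0,0,0.023],"rot":[0,0,0],"jaw":0.045},{"translation":[0,0,0.023],"rot":[0,0,0],"jaw":0.045},{"translation":[0,0,0],"rot":[0,0,0],"jaw":0.045},{"translation":[0,0,0],"rot":[0,0,0],"jaw":0.045}]' 8; python3 st.py; python3 tab.py | head -3; python3 look.py 6 1.95 -0.5 | grep -v model
```

```text
clock: 13.02
position: [0.6189, -0.0667, 0.1952]
ee_rot: [1.398, 2.603, -0.148]
force: [0.6, 0.5, 0.2]
width: 0.493
grasp in carrier [-0.0542  0.0006  0.2001] r 0.1577 ang 1.22 F [0.6 0.5 0.2] t 13.0167 w 0.045212576751665644 q [-0.56  0.46  0.68  1.8  -0.15  0.85  0.73]
t 13.02 pos [ 0.6189 -0.0667  0.1952] tgt [ 0.6199 -0.0672  0.1957] F [0.6 0.5 0.2] w 0.0452
rot total deg (tool) [-0.13 -0.05 -0.25]
trans after rot (mm, new tool axes) [-1.   0.6 -0.2]  before rot: [-1.   0.6 -0.2]
side lever_end [([262.0, 188.6], 0.6)]
side loop_bar [([275.5, 177.0], 0.48)]
side loop_tab [([286.0, 172.0], 0.43)]
side keeper [([248.4, 182.3], 0.92)]
top lever_end [([281.3, 179.8], 0.34)]
top loop_bar [([280.5, 185.5], 0.69)]
top loop_tab []
top keeper [([393.6, 179.2], 0.49)]
```

View pics/side6.png

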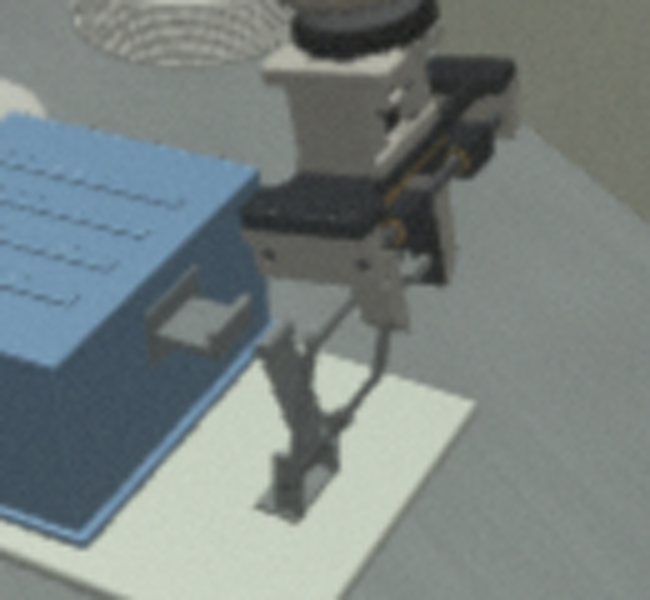

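View pics/top6.png

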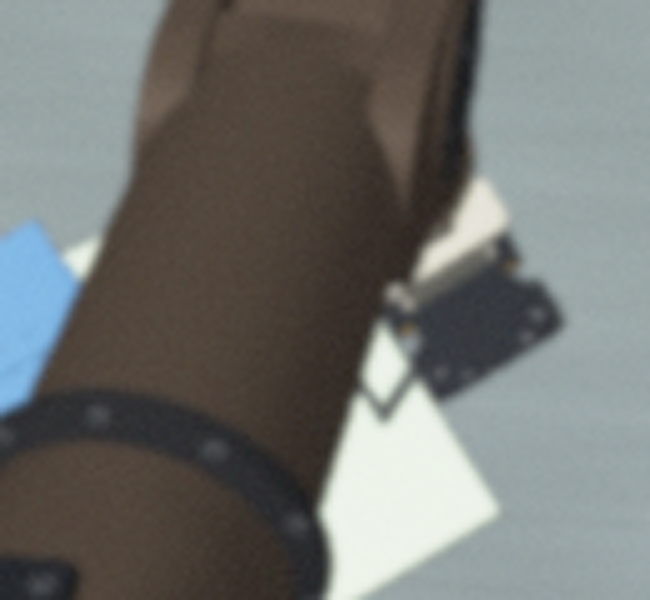

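Straddling the tab; close and check the width.

```bash
python3 -m creep '[{"translation":[0,0,0],"rot":[0,0,0],"jaw":0.012},{"translation":[0,0,0],"rot":[0,0,0],"jaw":0.012},{"translation":[0,0,0],"rot":[0,0,0],"jaw":0.012},{"translation":[0,0,0],"rot":[0,0,0],"jaw":0.012},{"translation":[0,0,0],"rot":[0,0,0],"jaw":0.012}]' 8; python3 st.py
```

```text
clock: 13.93
position: [0.6202, -0.066, 0.196]
ee_rot: [1.395, 2.602, -0.144]
force: [1.4, 0.1, 0.3]
width: 0.239
grasp in carrier [-0.0544 -0.0009  0.2009] r 0.1585 ang 1.221 F [1.4 0.1 0.3] t 13.9333 w 0.021925568469222 q [-0.56  0.46  0.68  1.8  -0.15  0.85  0.73]
```

```bash
python3 -m creep '[{"translation":[0.0089,0,-0.0047],"rot":[0,0,0],"jaw":0.012},{"translation":[0.0093,0,-0.004],"rot":[0,0,0],"jaw":0.012},{"translation":[0.0095,0,-0.0033],"rot":[0,0,0],"jaw":0.012},{"translation":[0.0098,0,-0.0026],"rot":[0,0,0],"jaw":0.012},{"translation":[0.0099,0,-0.0019],"rot":[0,0,0],"jaw":0.012},{"translation":[0.01,0,-0.0011],"rot":[0,0,0],"jaw":0.012},{"translation":[0.0101,0,-0.0004],"rot":[0,0,0],"jaw":0.012},{"translation":[0.0101,0,0.0004],"rot":[0,0,0],"jaw":0.012},{"translation":[0.01,0,0.0011],"rot":[0,0,0],"jaw":0.012},{"translation":[0,0,0],"rot":[0,0,0],"jaw":0.012},{"translation":[0,0,0],"rot":[0,0,0],"jaw":0.012}]' 8; python3 st.py;python3 look.py 7 1.95 0.175
```

```text
clock: 14.85
position: [0.5696, 0.0086, 0.1934]
ee_rot: [1.395, 2.604, -0.146]
force: [-1.2, 1.9, 3.1]
width: 0.238
grasp in carrier [ 0.0358 -0.0003  0.1983] r 0.1506 ang 1.811 F [-1.2  1.9  3.1] t 14.85 w 0.021814285427750633 q [-0.76  0.4   0.71  1.91 -0.1   0.83  0.55]
side lever_end [([261.6, 189.0], 0.66)]
side loop_bar [([252.6, 175.0], 0.62), ([249.7, 184.3], 0.47)]
side loop_tab [([256.8, 166.3], 0.47)]
side keeper [([247.9, 183.9], 0.69)]
top lever_end []
top loop_bar []
top loop_tab []
top keeper [([260.6, 185.2], 0.56)]
model rod [0.029 0.    0.124] side [260.4 187.9] top [274.1 179.2]
model lend [0.024 0.    0.113] side [261.7 191.3] top [275.4 179.3]
model bar [0.045 0.    0.166] side [255.6 175. ] top [269.4 178.5]
model tab [0.035 0.    0.195] side [258.3 167.8] top [272.7 174.1]
model tip [0.03 0.   0.21] side [259.8 163.9] top [274.5 171.7]
model keep [0.065 0.    0.126] side [250. 184.] top [262.8 185.6]
```

View pics/side7.png

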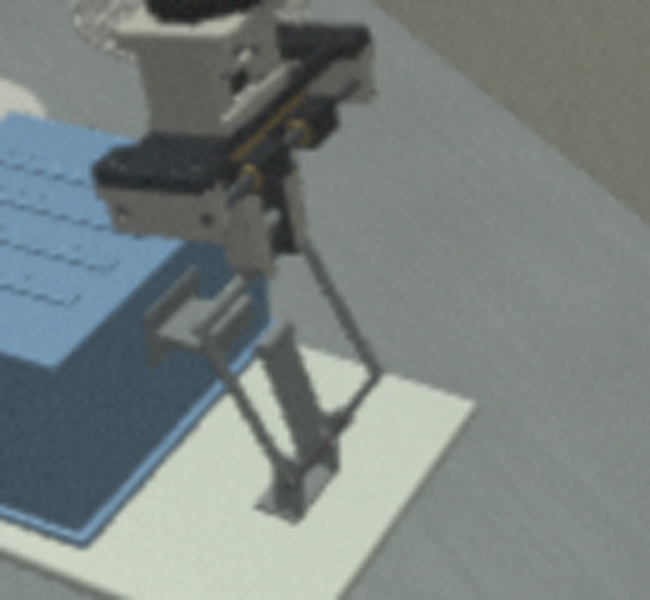

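```bash
python3 -m creep '[{"translation":[0.0099,0,0.0019],"rot":[0,0,0],"jaw":0.012},{"translation":[0.0098,0,0.0026],"rot":[0,0,0],"jaw":0.012},{"translation":[0.0095,0,0.0033],"rot":[0,0,0],"jaw":0.012},{"translation":[0.0062,0,0.0026],"rot":[0,0,0],"jaw":0.012},{"translation":[0.006,0,0.003],"rot":[0,0,0],"jaw":0.012},{"translation":[0.006,0,0.0033],"rot":[0,0,0],"jaw":0.012},{"translation":[0,0,0],"rot":[0,0,0],"jaw":0.012},{"translation":[0,0,0],"rot":[0,0,0],"jaw":0.012}]' 8; python3 st.py;python3 look.py 8 1.95 0.55
```

```text
clock: 16.02
position: [0.5459, 0.0438, 0.1671]
ee_rot: [1.396, 2.604, -0.147]
force: [-2.3, -0.5, -0.3]
width: 0.238
grasp in carrier [ 0.0782 -0.0002  0.172 ] r 0.1433 ang 2.148 F [-2.3 -0.5 -0.3] t 16.0167 w 0.02181095899052948 q [-0.83  0.4   0.7   1.98 -0.09  0.77  0.47]
side lever_end [([261.2, 191.1], 0.96)]
side loop_bar [([246.6, 176.9], 0.5)]
side loop_tab [([246.5, 170.4], 0.59)]
side keeper [([248.4, 181.7], 0.82)]
top lever_end [([274.7, 179.4], 0.72), ([403.0, 237.0], 0.41)]
top loop_bar []
top loop_tab []
top keeper []
model rod [0.029 0.    0.124] side [260.4 187.9] top [274.1 179.2]
model lend [0.024 0.    0.113] side [261.7 191.3] top [275.4 179.3]
model bar [0.075 0.    0.138] side [247.  179.8] top [259.5 186.5]
model tab [0.077 0.    0.168] side [246.2 171.5] top [258.9 184.3]
model tip [0.078 0.    0.184] side [245.8 166.9] top [258.6 183.2]
model keep [0.065 0.    0.126] side [250. 184.] top [262.8 185.6]
```

View pics/side8.png

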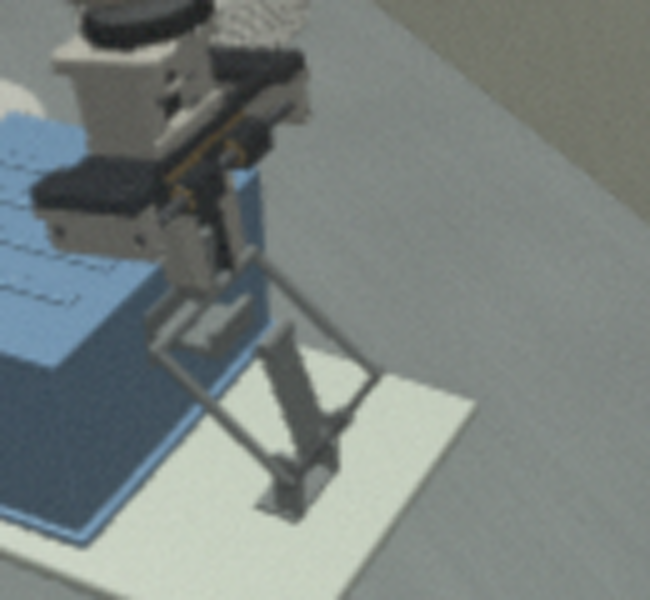

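```bash
python3 -m creep '[{"translation":[0.003,0,0.003],"rot":[0,0,0],"jaw":0.012},{"translation":[0,0,0],"rot":[0,0,0],"jaw":0.045},{"translation":[0,0,0],"rot":[0,0,0],"jaw":0.045},{"translation":[0,0,0],"rot":[0,0,0],"jaw":0.045},{"translation":[0,0,0],"rot":[0,0,0],"jaw":0.045},{"translation":[0,0,0],"rot":[0,0,0],"jaw":0.045},{"translation":[0,0,-0.02],"rot":[0,0,0],"jaw":0.05},{"translation":[0,0,-0.03],"rot":[0,0,0],"jaw":0.05},{"translation":[0,0,-0.03],"rot":[0,0,0],"jaw":0.05},{"translation":[0,0,0],"rot":[0,0,0],"jaw":0.05},{"translation":[0,0,0],"rot":[0,0,0],"jaw":0.05}]' 8; python3 st.py;python3 look.py 9 1.95 0.675
```

```text
clock: 17.43
position: [0.5373, 0.0599, 0.2438]
ee_rot: [1.395, 2.601, -0.14]
force: [0.3, 0.0, 0.4]
width: 0.546
grasp in carrier [ 0.0964 -0.002   0.2487] r 0.2191 ang 2.027 F [0.3 0.  0.4] t 17.4333 w 0.050096351196083425 q [-0.94  0.29  0.76  1.9  -0.01  0.94  0.39]
side lever_end [([261.6, 187.6], 0.75), ([266.9, 209.4], 0.72)]
side loop_bar [([240.8, 183.4], 0.82)]
side loop_tab [([242.8, 174.0], 0.86)]
side keeper [([247.9, 183.4], 0.65)]
top lever_end [([275.1, 181.7], 0.52)]
top loop_bar []
top loop_tab []
top keeper []
model rod [0.029 0.    0.124] side [260.4 187.9] top [274.1 179.2]
model lend [0.024 0.    0.113] side [261.7 191.3] top [275.4 179.3]
model bar [0.083 0.    0.127] side [245.  182.1] top [257.2 188.8]
model tab [0.088 0.    0.156] side [243.1 173.7] top [255.3 187.5]
model tip [0.091 0.    0.172] side [242.1 169.1] top [254.2 186.7]
model keep [0.065 0.    0.126] side [250. 184.] top [262.8 185.6]
```

View pics/side9.png

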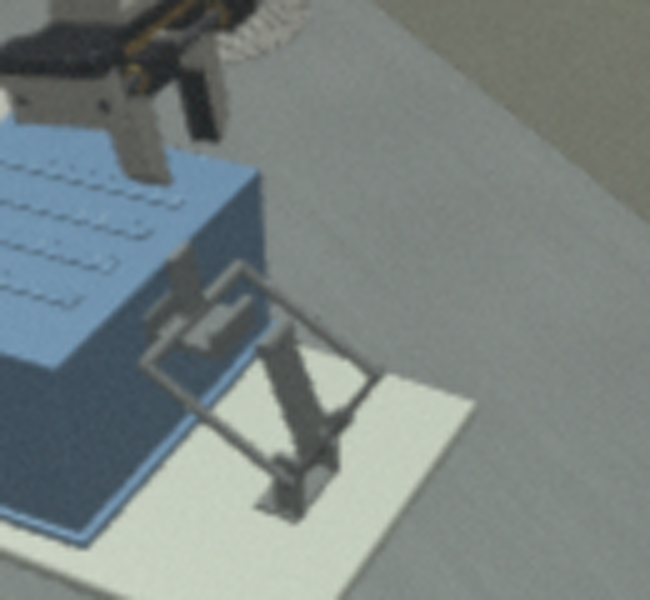

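View pics/top9.png

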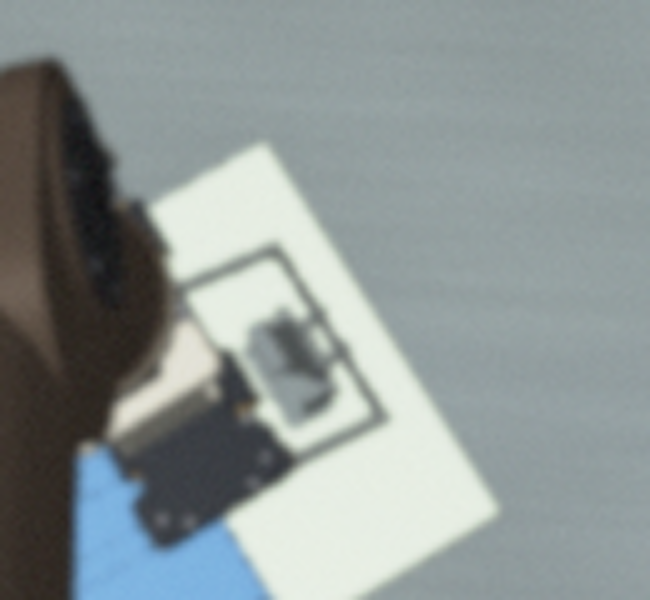

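Run:
```python
from h import *
c=C()[:3]
for a in (2.55,2.6,2.625,2.65,2.7):
    m=model(1.95,a-1.95); print(a,m["bar"].round(4),*[proj("side",W(c,m["bar"]+s*.058*Y)).round(1) for s in(-1,1)])
plan(model(1.95,.6)["lend"],1,12)
plan(model(1.95,.6)["lend"],1,6)
```

```text
2.55 [0.0782 0.     0.134 ] [255.5 171.1] [236. 191.]
2.6 [0.0812 0.     0.1293] [254.7 172.1] [235.2 191.9]
2.625 [0.0826 0.     0.1269] [254.4 172.6] [234.8 192.4]
2.65 [0.0839 0.     0.1245] [254.  173.1] [234.5 193. ]
2.7 [0.0864 0.     0.1196] [253.3 174.1] [233.9 194. ]
t 17.93 pos [0.5361 0.059  0.2421] tgt [ 0.5756 -0.001   0.1084] F [ 1.  -0.5  0.5] w 0.0498
rot total deg (tool) [-0.02  0.   -0.24]
trans after rot (mm, new tool axes) [-42.5  -0.5 145.7]  before rot: [-42.5  -0.2 145.7]
q [-0.94  0.29  0.76  1.9  -0.01  0.94  0.39]
t 17.93 pos [0.5361 0.059  0.2421] tgt [ 0.5754 -0.0006  0.1083] F [ 1.  -0.5  0.5] w 0.0498
rot total deg (tool) [-0.01  6.   -0.24]
trans after rot (mm, new tool axes) [-57.   -0.5 140.4]  before rot: [-42.   -0.2 145.6]
q [-0.94  0.29  0.76  1.9  -0.01  0.94  0.39]
```

```bash
python3 -m creep '[{"translation":[-0.02,0,0],"rot":[0,6,0],"jaw":0.05},{"translation":[-0.02,0,0],"rot":[0,6,0],"jaw":0.05},{"translation":[0,0,0],"rot":[0,0,0],"jaw":0.05},{"translation":[0,0,0],"rot":[0,0,0],"jaw":0.05}]' 8
python3 - <<'E'
from h import *
plan(model(1.95,.6)["lend"],1,0)
E
```

```text
clock: 18.27
position: [0.5565, 0.0243, 0.2482]
ee_rot: [1.49, 2.743, -0.019]
force: [-0.4, 0.9, -0.3]
width: 0.546
t 18.27 pos [0.5565 0.0243 0.2482] tgt [ 5.751e-01 -2.000e-04  1.083e-01] F [-0.4  0.9 -0.3] w 0.0501
rot total deg (tool) [-0.1   1.32 -0.8 ]
trans after rot (mm, new tool axes) [-30.6   1.8 139.9]  before rot: [-27.4   2.5 140.6]
q [-0.67  0.35  0.7   1.78 -0.23  1.09  0.68]
```

```bash
python3 -m creep '[{"translation":[-0.028,0.0015,0],"rot":[0,0,0],"jaw":0.05},{"translation":[0,0,0.035],"rot":[0,0,0],"jaw":0.05},{"translation":[0,0,0.035],"rot":[0,0,0],"jaw":0.05},{"translation":[0,0,0.035],"rot":[0,0,0],"jaw":0.05},{"translation":[0,0,0.02],"rot":[0,0,0],"jaw":0.05},{"translation":[0,0,0.012],"rot":[0,0,0],"jaw":0.05},{"translation":[0,0,0],"rot":[0,0,0],"jaw":0.05},{"translation":[0,0,0],"rot":[0,0,0],"jaw":0.05}]' 8
python3 - <<'E'
from h import *
plan(model(1.95,.6)["lend"],1,0)
E
python3 st.py; python3 look.py 10 1.95 .675 | grep -v model
```

```text
clock: 18.93
position: [0.5736, 0.0049, 0.1118]
ee_rot: [1.477, 2.752, -0.019]
force: [0.4, -0.3, -0.2]
width: 0.545
t 18.93 pos [0.5736 0.0049 0.1118] tgt [ 5.751e-01 -2.000e-04  1.083e-01] F [ 0.4 -0.3 -0.2] w 0.0501
rot total deg (tool) [-0.12  1.24 -0.24]
trans after rot (mm, new tool axes) [-5.  -1.6  3.5]  before rot: [-4.9 -1.6  3.6]
q [-0.54  0.54  0.61  1.89 -0.39  0.82  0.85]
grasp in carrier [ 0.0296 -0.0016  0.1168] r 0.0713 ang 1.998 F [ 0.4 -0.3 -0.2] t 18.9333 w 0.050076683627645974 q [-0.54  0.54  0.61  1.89 -0.39  0.82  0.85]
side lever_end [([260.8, 188.6], 0.82)]
side loop_bar [([243.6, 179.3], 0.66)]
side loop_tab [([195.3, 158.2], 0.64), ([242.3, 172.9], 0.44)]
side keeper []
top lever_end []
top loop_bar []
top loop_tab []
top keeper []
```

View pics/side10.png

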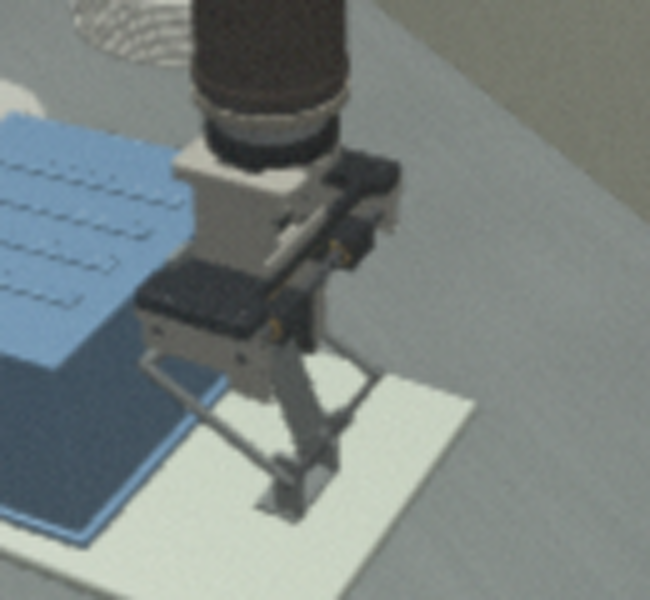

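```bash
python3 -m creep '[{"translation":[-0.002,-0.001,0.004],"rot":[0,0,0],"jaw":0.05},{"translation":[0,0,0],"rot":[0,0,0],"jaw":0.05},{"translation":[0,0,0],"rot":[0,0,0],"jaw":0.02},{"translation":[0,0,0],"rot":[0,0,0],"jaw":0.02},{"translation":[0,0,0],"rot":[0,0,0],"jaw":0.02},{"translation":[0,0,0],"rot":[0,0,0],"jaw":0.02},{"translation":[0,0,0],"rot":[0,0,0],"jaw":0.02}]' 45; python3 st.py
python3 - <<'E'
from h import *
p=None
for a in np.arange(1.95,-.06,-.1):
    q=model(a,0)["lend"]
    if p is not None: print(round(a,2),q.round(4),((q-p)*[1000,1,-1000]).round(1)[[0,2]])
    p=q
E
```

```text
clock: 20.02
position: [0.5741, 0.0022, 0.1076]
ee_rot: [1.478, 2.751, -0.018]
force: [1.5, 0.3, -2.1]
width: 0.321
grasp in carrier [ 0.027  -0.0005  0.1126] r 0.0664 ang 1.99 F [ 1.5  0.3 -2.1] t 20.0167 w 0.029505859861819417 q [-0.53  0.55  0.6   1.89 -0.39  0.81  0.86]
1.85 [0.0182 0.     0.1154] [-6.2 -2.1]
1.75 [0.0118 0.     0.1169] [-6.4 -1.5]
1.65 [0.0052 0.     0.1178] [-6.5 -0.9]
1.55 [-0.0014  0.      0.118 ] [-6.6 -0.2]
1.45 [-0.008   0.      0.1175] [-6.6  0.5]
1.35 [-0.0145  0.      0.1164] [-6.5  1.1]
1.25 [-0.0208  0.      0.1146] [-6.4  1.8]
1.15 [-0.027   0.      0.1122] [-6.1  2.4]
1.05 [-0.0328  0.      0.1092] [-5.9  3. ]
0.95 [-0.0384  0.      0.1057] [-5.6  3.6]
0.85 [-0.0436  0.      0.1016] [-5.2  4.1]
0.75 [-0.0483  0.      0.097 ] [-4.7  4.6]
0.65 [-0.0525  0.      0.0919] [-4.3  5. ]
0.55 [-0.0563  0.      0.0865] [-3.7  5.4]
0.45 [-0.0594  0.      0.0807] [-3.2  5.8]
0.35 [-0.062   0.      0.0746] [-2.6  6.1]
0.25 [-0.0639  0.      0.0683] [-1.9  6.3]
0.15 [-0.0653  0.      0.0619] [-1.3  6.5]
0.05 [-0.0659  0.      0.0553] [-0.7  6.6]
-0.05 [-0.0659  0.      0.0487] [0.  6.6]
```

```bash
python3 -m creep '[{"translation":[-0.0062,0,-0.0021],"rot":[0,0,0],"jaw":0.02},{"translation":[-0.0064,0,-0.0015],"rot":[0,0,0],"jaw":0.02},{"translation":[-0.0065,0,-0.0009],"rot":[0,0,0],"jaw":0.02},{"translation":[-0.0066,0,-0.0002],"rot":[0,0,0],"jaw":0.02},{"translation":[-0.0066,0,0.0005],"rot":[0,0,0],"jaw":0.02},{"translation":[-0.0065,0,0.0011],"rot":[0,0,0],"jaw":0.02},{"translation":[-0.0064,0,0.0018],"rot":[0,0,0],"jaw":0.02},{"translation":[0,0,0],"rot":[0,0,0],"jaw":0.02},{"translation":[0,0,0],"rot":[0,0,0],"jaw":0.02}]'; python3 st.py;  python3 look.py 11 1.25 1.35
```

```text
clock: 20.77
position: [0.5984, -0.0338, 0.11]
ee_rot: [1.478, 2.755, -0.015]
force: [-2.8, 5.7, 5.6]
width: 0.318
grasp in carrier [-0.0164 -0.0007  0.115 ] r 0.0651 ang 1.317 F [-2.8  5.7  5.6] t 20.7667 w 0.0291728641232956 q [-0.45  0.58  0.59  1.83 -0.4   0.85  0.92]
side lever_end [([269.2, 194.0], 0.62)]
side loop_bar [([247.8, 181.7], 0.73)]
side loop_tab [([246.6, 175.1], 0.7), ([269.4, 192.6], 0.65)]
side keeper [([268.9, 205.5], 0.22)]
top lever_end []
top loop_bar []
top loop_tab [([116.3, 200.6], 0.47)]
top keeper []
model rod [-0.025  0.     0.126] side [276.4 192.8] top [290.8 169.4]
model lend [-0.021  0.     0.115] side [275.1 195.4] top [289.4 171.1]
model bar [0.071 0.    0.116] side [248.3 186.1] top [260.8 187.6]
model tab [0.076 0.    0.146] side [246.7 177.8] top [259.2 186.1]
model tip [0.078 0.    0.161] side [245.8 173.3] top [258.4 185.2]
model keep [0.065 0.    0.126] side [250. 184.] top [262.8 185.6]
```

View pics/side11.png

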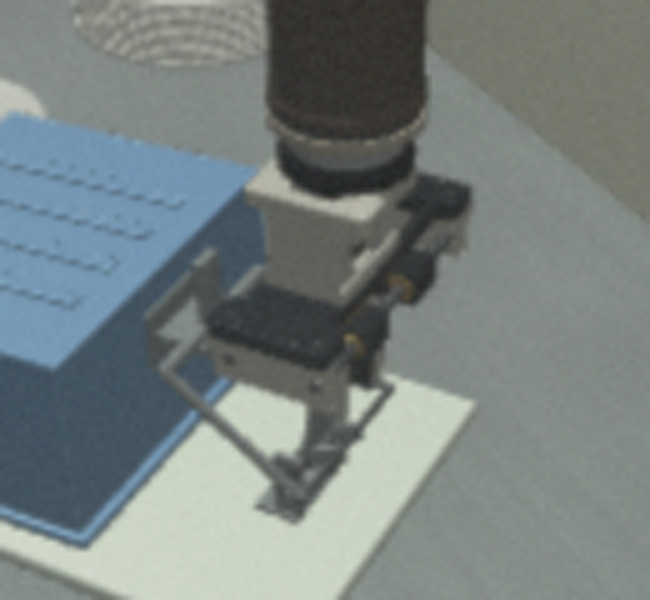

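```bash
python3 -m creep '[{"translation":[-0.0061,0,0.0024],"rot":[0,0,0],"jaw":0.02},{"translation":[-0.0059,0,0.003],"rot":[0,0,0],"jaw":0.02},{"translation":[-0.0056,0,0.0036],"rot":[0,0,0],"jaw":0.02},{"translation":[-0.0052,0,0.0041],"rot":[0,0,0],"jaw":0.02},{"translation":[-0.0047,0,0.0046],"rot":[0,0,0],"jaw":0.02},{"translation":[-0.0043,0,0.005],"rot":[0,0,0],"jaw":0.02},{"translation":[0,0,0],"rot":[0,0,0],"jaw":0.02}]' 55; python3 st.py
```

```text
clock: 21.85
position: [0.6208, -0.0664, 0.0906]
ee_rot: [1.478, 2.741, -0.016]
force: [5.2, -7.1, 13.2]
width: 0.305
grasp in carrier [-0.0559 -0.0011  0.0956] r 0.0709 ang 0.663 F [ 5.2 -7.1 13.2] t 21.85 w 0.02800454644833162 q [-0.37  0.63  0.58  1.79 -0.42  0.83  0.98]
```

```bash
python3 -m creep '[{"translation":[-0.0032,0,0.0054],"rot":[0,0,0],"jaw":0.02},{"translation":[-0.0027,0,0.0058],"rot":[0,0,0],"jaw":0.02},{"translation":[-0.002,0,0.0061],"rot":[0,0,0],"jaw":0.02},{"translation":[-0.0014,0,0.0063],"rot":[0,0,0],"jaw":0.02},{"translation":[0,0,0],"rot":[0,0,0],"jaw":0.02}]'; python3 st.py; python3 look.py 12 0.25 2.1
```

```text
clock: 22.27
position: [0.63, -0.0798, 0.0696]
ee_rot: [1.477, 2.729, -0.019]
force: [13.9, -19.7, 16.6]
width: 0.308
grasp in carrier [-0.0721 -0.0014  0.0745] r 0.0755 ang 0.303 F [ 13.9 -19.7  16.6] t 22.2667 w 0.028275191171859115 q [-0.34  0.67  0.56  1.78 -0.44  0.79  1.01]
side lever_end [([283.0, 205.4], 0.69)]
side loop_bar [([248.5, 183.9], 0.76)]
side loop_tab [([249.9, 177.1], 0.58), ([336.8, 300.1], 0.22)]
side keeper [([249.4, 183.7], 0.64), ([283.8, 205.0], 0.32)]
top lever_end []
top loop_bar []
top loop_tab [([117.4, 200.7], 0.67)]
top keeper []
model rod [-0.076  0.     0.071] side [291.3 212.3] top [304.8 165.5]
model lend [-0.064  0.     0.068] side [287.7 211.9] top [301.2 167.7]
model bar [0.059 0.    0.115] side [251.7 187.6] top [264.6 185.5]
model tab [0.056 0.    0.145] side [252.3 179.9] top [265.6 182.5]
model tip [0.055 0.    0.16 ] side [252.7 175.7] top [266.1 180.9]
model keep [0.065 0.    0.126] side [250. 184.] top [262.8 185.6]
```

View pics/side12.png

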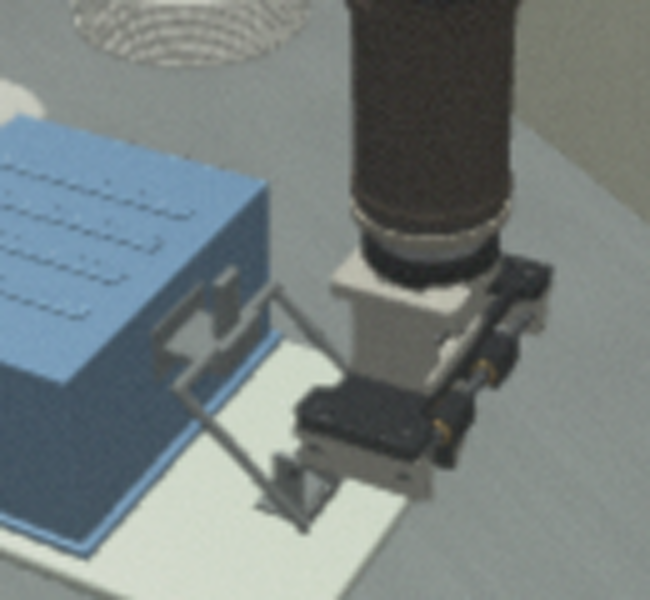

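```bash
python3 -m creep '[{"translation":[-0.004,0,0.002],"rot":[0,0,0],"jaw":0.02},{"translation":[-0.004,0,0.002],"rot":[0,0,0],"jaw":0.02},{"translation":[0,0,0.003],"rot":[0,0,0],"jaw":0.02},{"translation":[0,0,0],"rot":[0,0,0],"jaw":0.02}]' 60; python3 st.py; python3 look.py 13 0.25 2.1 | grep -v top
```

```text
clock: 23.1
position: [0.6324, -0.0834, 0.0614]
ee_rot: [1.476, 2.736, -0.018]
force: [11.6, -12.6, 9.3]
width: 0.307
grasp in carrier [-0.0765 -0.0013  0.0664] r 0.0778 ang 0.186 F [ 11.6 -12.6   9.3] t 23.1 w 0.02815162416453581 q [-0.32  0.68  0.55  1.77 -0.45  0.79  1.02]
side lever_end [([337.8, 299.8], 0.41)]
side loop_bar [([249.8, 186.1], 0.48)]
side loop_tab [([251.0, 176.4], 0.68)]
side keeper [([247.9, 185.4], 0.59)]
```

View pics/side13.png

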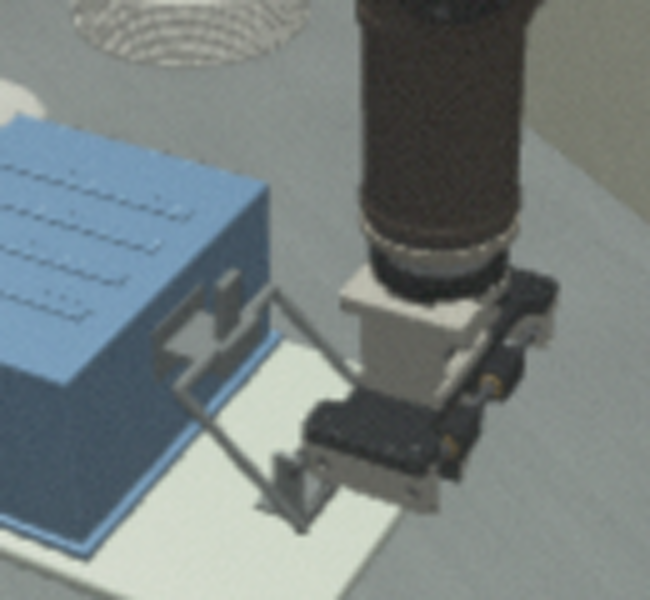

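View pics/top13.png

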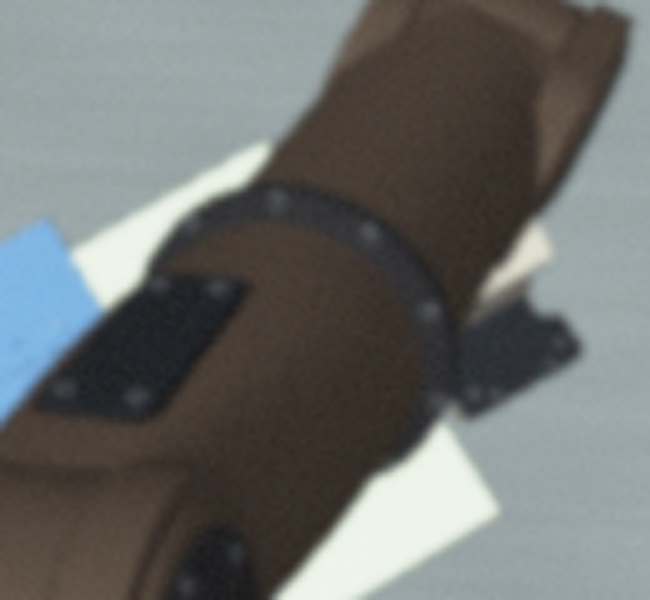

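Run:
```python
from h import *
c=C()[:3]
for l in (.6,.5,.4,.3,.2,.1,0):
    m=model(l,0); print(l,m["pin"].round(4),proj("side",W(c,m["pin"]+.058*Y)).round(1), proj("side",W(c,m["lend"])).round(1))
```

```text
0.6 [-0.0228  0.      0.0434] [266.3 225.1] [285.1 205.5]
0.5 [-0.0219  0.      0.0412] [266.  225.6] [286.1 207.3]
0.4 [-0.0207  0.      0.039 ] [265.7 226. ] [286.9 209.1]
0.3 [-0.0193  0.      0.037 ] [265.3 226.3] [287.5 211. ]
0.2 [-0.0177  0.      0.0352] [264.8 226.6] [287.9 212.7]
0.1 [-0.0159  0.      0.0335] [264.3 226.8] [288.1 214.5]
0 [-0.014  0.     0.032] [263.7 226.9] [288.1 216.2]
```

```bash
python3 -m creep '[{"translation":[-0.002,0,0.004],"rot":[0,0,0],"jaw":0.02},{"translation":[-0.002,0,0.004],"rot":[0,0,0],"jaw":0.02},{"translation":[0,0,0.004],"rot":[0,0,0],"jaw":0.02},{"translation":[0,0,0.003],"rot":[0,0,0],"jaw":0.02},{"translation":[0,0,0],"rot":[0,0,0],"jaw":0.02},{"translation":[0,0,0],"rot":[0,0,0],"jaw":0.02}]' 60; python3 st.py
```

```text
clock: 24.1
position: [0.6352, -0.0877, 0.0464]
ee_rot: [1.476, 2.735, -0.019]
force: [14.0, -14.6, 5.9]
width: 0.305
grasp in carrier [-0.0815 -0.0013  0.0514] r 0.0815 ang -0.008 F [ 14.  -14.6   5.9] t 24.1 w 0.028006681644968917 q [-0.31  0.71  0.53  1.77 -0.46  0.76  1.03]
```

```bash
python3 -m creep '[{"translation":[0,0,0.004],"rot":[0,0,0],"jaw":0.02},{"translation":[0,0,0.002],"rot":[0,0,0],"jaw":0.02},{"translation":[0,0,0],"rot":[0,0,0],"jaw":0.02},{"translation":[0,0,0],"rot":[0,0,0],"jaw":0.02}]' 60; python3 st.py; python3 look.py 14 0 2.3 | grep -v top
```

```text
clock: 24.43
position: [0.6358, -0.0885, 0.0406]
ee_rot: [1.476, 2.733, -0.019]
force: [15.5, -16.6, 6.7]
width: 0.307
grasp in carrier [-0.0826 -0.0013  0.0456] r 0.0828 ang -0.077 F [ 15.5 -16.6   6.7] t 24.4333 w 0.028174374952397784 q [-0.3   0.71  0.53  1.78 -0.47  0.75  1.04]
side lever_end []
side loop_bar [([251.9, 182.9], 0.81)]
side loop_tab [([252.0, 179.8], 0.79), ([252.2, 184.4], 0.39)]
side keeper [([250.8, 182.7], 0.9)]
```

View pics/side14.png

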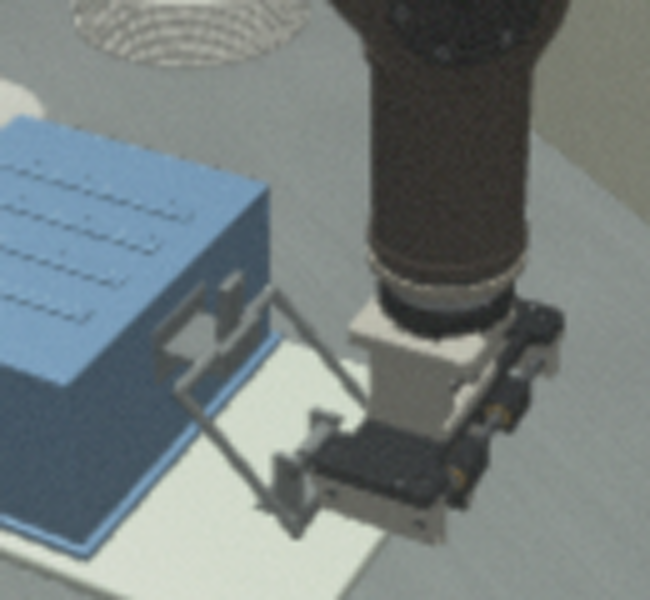

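```bash
python3 -m creep '[{"translation":[0,0,0.004],"rot":[0,0,0],"jaw":0.02},{"translation":[0,0,0],"rot":[0,0,0],"jaw":0.02},{"translation":[0,0,0],"rot":[0,0,0],"jaw":0.02}]' 60; python3 st.py;  python3 -m creep '[{"translation":[0,0,0],"rot":[0,0,0],"jaw":0.05},{"translation":[0,0,0],"rot":[0,0,0],"jaw":0.05},{"translation":[0,0,0],"rot":[0,0,0],"jaw":0.05},{"translation":[0,0,0],"rot":[0,0,0],"jaw":0.05},{"translation":[0,0,0],"rot":[0,0,0],"jaw":0.05}]' ; python3 st.py; python3 look.py 15 0 2.3 | grep -v top
```

```text
clock: 25.18
position: [0.6361, -0.0889, 0.0366]
ee_rot: [1.476, 2.733, -0.019]
force: [15.5, -17.4, 4.0]
width: 0.307
grasp in carrier [-0.083  -0.0014  0.0416] r 0.0837 ang -0.124 F [ 15.5 -17.4   4. ] t 25.1833 w 0.028176336337959896 q [-0.3   0.72  0.53  1.78 -0.47  0.74  1.04]
clock: 25.6
position: [0.6284, -0.0808, 0.0324]
ee_rot: [1.478, 2.753, -0.018]
force: [-0.2, 0.1, 0.0]
width: 0.538
grasp in carrier [-0.0721  0.0005  0.0374] r 0.0736 ang -0.2 F [-0.2  0.1  0. ] t 25.6 w 0.04937285809233004 q [-0.3   0.72  0.52  1.79 -0.47  0.75  1.04]
side lever_end []
side loop_bar [([251.2, 183.7], 0.84)]
side loop_tab [([251.6, 178.2], 0.84)]
side keeper [([250.5, 186.1], 0.95)]
```

View pics/side15.png

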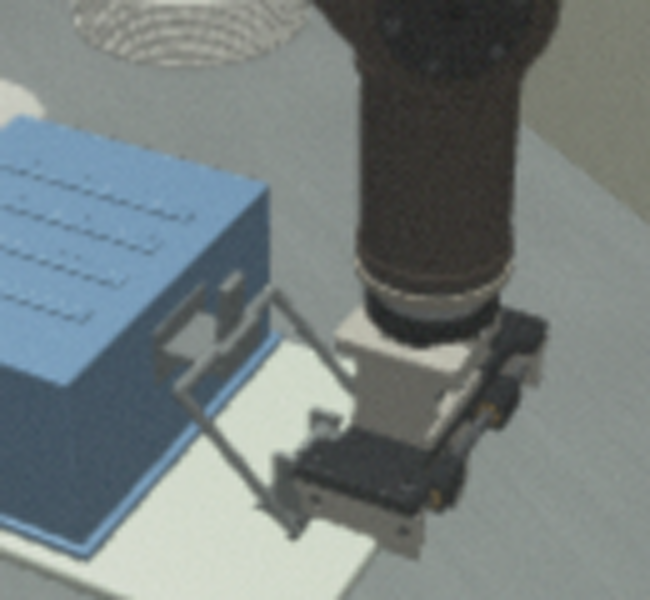

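```bash
python3 -m creep '[{"translation":[0,0,-0.015],"rot":[0,0,0],"jaw":0.05},{"translation":[0,0,-0.03],"rot":[0,0,0],"jaw":0.05},{"translation":[0,0,-0.03],"rot":[0,0,0],"jaw":0.05},{"translation":[0,0,-0.03],"rot":[0,0,0],"jaw":0.05},{"translation":[0,0,0],"rot":[0,0,0],"jaw":0},{"translation":[0,0,0],"rot":[0,0,0],"jaw":0},{"translation":[0,0,0],"rot":[0,0,0],"jaw":0}]' ; python3 st.py; python3 look.py 16 0 2.3
```

```text
clock: 26.68
position: [0.6276, -0.0791, 0.1374]
ee_rot: [1.478, 2.752, -0.018]
force: [0.0, 0.2, 0.4]
width: 0.375
grasp in carrier [-0.0702  0.0002  0.1424] r 0.1144 ang 0.91 F [0.  0.2 0.4] t 26.6833 w 0.03445892358347415 q [-0.37  0.59  0.61  1.72 -0.38  0.94  0.97]
side lever_end [([285.4, 213.3], 0.69), ([268.0, 205.9], 0.22)]
side loop_bar [([251.9, 185.2], 0.64)]
side loop_tab [([251.0, 180.6], 0.63), ([289.6, 215.0], 0.26)]
side keeper [([252.5, 182.8], 0.96), ([195.7, 156.1], 0.47)]
top lever_end []
top loop_bar []
top loop_tab []
top keeper []
model rod [-0.078  0.     0.052] side [291.7 217.4] top [304.8 166.8]
model lend [-0.066  0.     0.052] side [288.1 216.2] top [301.3 168.8]
model bar [0.06  0.    0.114] side [251.6 187.6] top [264.4 185.6]
model tab [0.055 0.    0.144] side [252.6 180.1] top [265.9 182.4]
model tip [0.053 0.    0.16 ] side [253.2 176. ] top [266.7 180.6]
model keep [0.065 0.    0.126] side [250. 184.] top [262.8 185.6]
```

View pics/side16.png

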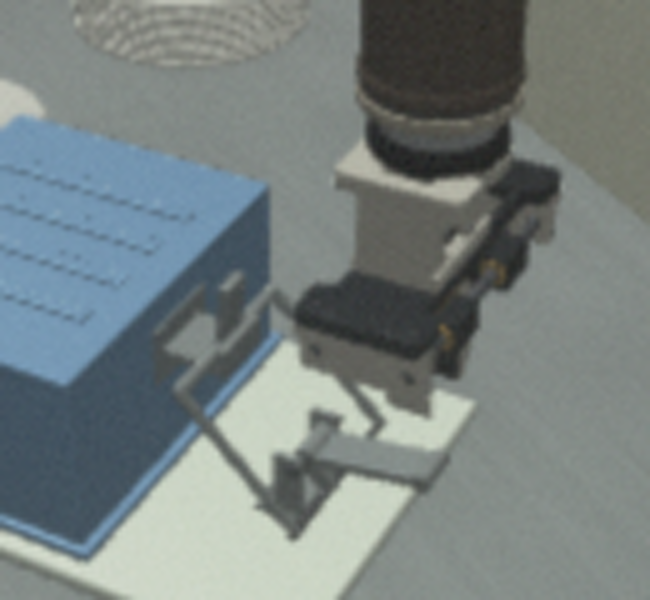

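View pics/top16.png

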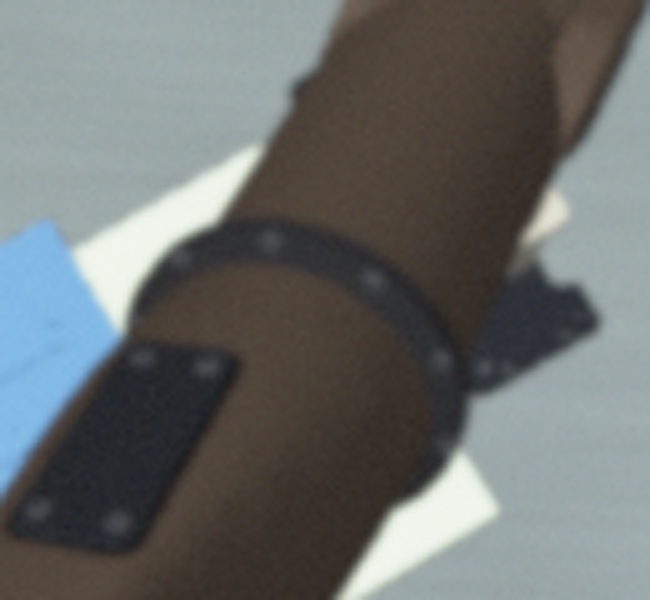

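```bash
python3 -m creep '[{"translation":[0,0,0.02],"rot":[0,0,0],"jaw":0},{"translation":[0,0,0.02],"rot":[0,0,0],"jaw":0},{"translation":[0,0,0.012],"rot":[0,0,0],"jaw":0},{"translation":[0,0,0.006],"rot":[0,0,0],"jaw":0},{"translation":[0,0,0.004],"rot":[0,0,0],"jaw":0},{"translation":[0,0,0],"rot":[0,0,0],"jaw":0},{"translation":[0,0,0],"rot":[0,0,0],"jaw":0}]' ; python3 st.py
```

```text
clock: 27.77
position: [0.6287, -0.0806, 0.0761]
ee_rot: [1.479, 2.751, -0.018]
force: [-0.2, -0.4, 0.2]
width: 0.002
grasp in carrier [-0.0721  0.0002  0.0811] r 0.0777 ang 0.384 F [-0.2 -0.4  0.2] t 27.7667 w 0.00018242291635313387 q [-0.33  0.67  0.56  1.76 -0.44  0.83  1.01]
```

Tips at z≈62 mm, not yet touching. Press down slowly.

```bash
python3 -m creep '[{"translation":[0,0,0.002],"rot":[0,0,0],"jaw":0},{"translation":[0,0,0.002],"rot":[0,0,0],"jaw":0},{"translation":[0,0,0.002],"rot":[0,0,0],"jaw":0},{"translation":[0,0,0.002],"rot":[0,0,0],"jaw":0},{"translation":[0,0,0],"rot":[0,0,0],"jaw":0},{"translation":[0,0,0],"rot":[0,0,0],"jaw":0}]' ; python3 st.py;  python3 -m creep '[{"translation":[0,0,0.002],"rot":[0,0,0],"jaw":0},{"translation":[0,0,0.002],"rot":[0,0,0],"jaw":0},{"translation":[0,0,0],"rot":[0,0,0],"jaw":0},{"translation":[0,0,0],"rot":[0,0,0],"jaw":0}]' ; python3 st.py
```

```text
clock: 28.27
position: [0.6296, -0.0808, 0.0707]
ee_rot: [1.478, 2.749, -0.014]
force: [-7.0, 2.2, 27.7]
width: 0.005
grasp in carrier [-0.0728 -0.0005  0.0757] r 0.0766 ang 0.315 F [-7.   2.2 27.7] t 28.2667 w 0.0004750912460789263 q [-0.33  0.67  0.55  1.77 -0.44  0.82  1.02]
clock: 28.6
position: [0.6299, -0.0809, 0.0693]
ee_rot: [1.478, 2.749, -0.011]
force: [-17.7, 5.2, 56.8]
width: 0.003
grasp in carrier [-0.073  -0.0007  0.0743] r 0.0763 ang 0.297 F [-17.7   5.2  56.8] t 28.6 w 0.00023966326516373267 q [-0.33  0.67  0.55  1.77 -0.45  0.81  1.02]
```

```bash
python3 -m creep '[{"translation":[0,0,-0.01],"rot":[0,0,0],"jaw":0},{"translation":[0,0,-0.03],"rot":[0,0,0],"jaw":0},{"translation":[0,0,-0.04],"rot":[0,0,0],"jaw":0},{"translation":[0,0,-0.04],"rot":[0,0,0],"jaw":0},{"translation":[0,0,-0.04],"rot":[0,0,0],"jaw":0},{"translation":[0,0,-0.04],"rot":[0,0,0],"jaw":0},{"translation":[0.03,0.025,0],"rot":[0,0,0],"jaw":0},{"translation":[0.03,0.025,0],"rot":[0,0,0],"jaw":0},{"translation":[0.03,0.025,0],"rot":[0,0,0],"jaw":0},{"translation":[0.03,0.025,0],"rot":[0,0,0],"jaw":0},{"translation":[0.03,0.025,0],"rot":[0,0,0],"jaw":0},{"translation":[0.03,0.025,0],"rot":[0,0,0],"jaw":0}]' ; python3 st.py
```

```text
clock: 29.6
position: [0.652, 0.158, 0.2598]
ee_rot: [1.478, 2.752, -0.017]
force: [1.1, 0.6, 0.1]
width: 0.003
grasp in carrier [ 0.1132 -0.1519  0.2648] r 0.241 ang 2.06 F [1.1 0.6 0.1] t 29.6 w 0.0003064735563456053 q [-0.73  0.55  0.65  1.46 -0.32  1.23  0.54]
```

```bash
python3 -m creep '[{"translation":[0.03,-0.025,-0.01],"rot":[0,0,0],"jaw":0},{"translation":[0.03,-0.025,0],"rot":[0,0,0],"jaw":0},{"translation":[0.03,-0.025,0],"rot":[0,0,0],"jaw":0},{"translation":[0.03,-0.025,0],"rot":[0,0,0],"jaw":0},{"translation":[0.03,-0.025,0],"rot":[0,0,0],"jaw":0},{"translation":[0.03,-0.025,0],"rot":[0,0,0],"jaw":0},{"translation":[0,0,0],"rot":[0,0,0],"jaw":0},{"translation":[0,0,0],"rot":[0,0,0],"jaw":0}]' ; python3 st.py; python3 look.py 17 0 2.3
python3 - <<'E'
from h import *
for n in("side","top"):
    for th in("plates","mug","bowl"): print(n,th,[(np.round(d["location"],1),round(d["score"],2)) for d in optics.pinpoint(n,th)[:2]])
c=C()[:3]
for hd in (0,.012,.03,.05): print(hd,model(0,2.3,hd)["keep"].round(4),"hood front-top corners side",[proj("side",W(c,[.3+(-.204)*np.cos(hd)+.132*np.sin(hd),s*.12,.016+.204*np.sin(hd)+.132*np.cos(hd)])).round(1) for s in(-1,1)])
for l in(0,.08,.2): m=model(l,2.3-l); print(l,[proj("side",W(c,m["rod"]+s*.015*Y)).round(1) for s in(-1,1)])
E
```

```text
clock: 30.27
position: [0.4257, 0.2247, 0.2662]
ee_rot: [1.473, 2.756, -0.016]
force: [0.1, -0.7, 0.4]
width: 0.003
grasp in carrier [ 0.2945 -0.0009  0.2712] r 0.3671 ang 2.502 F [ 0.1 -0.7  0.4] t 30.2667 w 0.0002344702854730863 q [-1.18  0.19  0.67  1.91 -0.11  1.08  0.13]
side lever_end [([286.0, 213.4], 0.64)]
side loop_bar [([248.4, 187.3], 0.61)]
side loop_tab [([250.7, 179.5], 0.82)]
side keeper [([247.8, 186.6], 0.88), ([289.9, 215.4], 0.39)]
top lever_end [([301.6, 170.7], 0.92)]
top loop_bar [([265.0, 186.7], 0.84), ([406.2, 238.5], 0.52)]
top loop_tab [([262.9, 183.2], 0.62)]
top keeper [([262.9, 187.6], 0.87)]
model rod [-0.078  0.     0.052] side [291.7 217.4] top [304.8 166.8]
model lend [-0.066  0.     0.052] side [288.1 216.2] top [301.3 168.8]
model bar [0.06  0.    0.114] side [251.6 187.6] top [264.4 185.6]
model tab [0.055 0.    0.144] side [252.6 180.1] top [265.9 182.4]
model tip [0.053 0.    0.16 ] side [253.2 176. ] top [266.7 180.6]
model keep [0.065 0.    0.126] side [250. 184.] top [262.8 185.6]
side plates [(array([193.2, 154.1]), 0.58)]
side mug [(array([289.4, 338.1]), 0.57), (array([195.5, 153.6]), 0.23)]
side bowl [(array([334.7, 300.7]), 0.74)]
top plates []
top mug [(array([403.7, 238.5]), 0.96)]
top bowl [(array([394.8, 183.8]), 0.82)]
0 [0.0596 0.     0.1143] hood front-top corners side [array([260.1, 156.6]), array([218.6, 197.1])]
0.012 [0.0608 0.     0.1172] hood front-top corners side [array([259.7, 155.8]), array([218.1, 196.3])]
0.03 [0.0627 0.     0.1215] hood front-top corners side [array([259. , 154.7]), array([217.2, 195. ])]
0.05 [0.0648 0.     0.1262] hood front-top corners side [array([258.2, 153.4]), array([216.3, 193.6])]
0 [array([293.8, 214.5]), array([289.6, 220.4])]
0.08 [array([293.8, 212.9]), array([289.6, 218.8])]
0.2 [array([293.6, 210.5]), array([289.3, 216.4])]
```

View pics/side17.png

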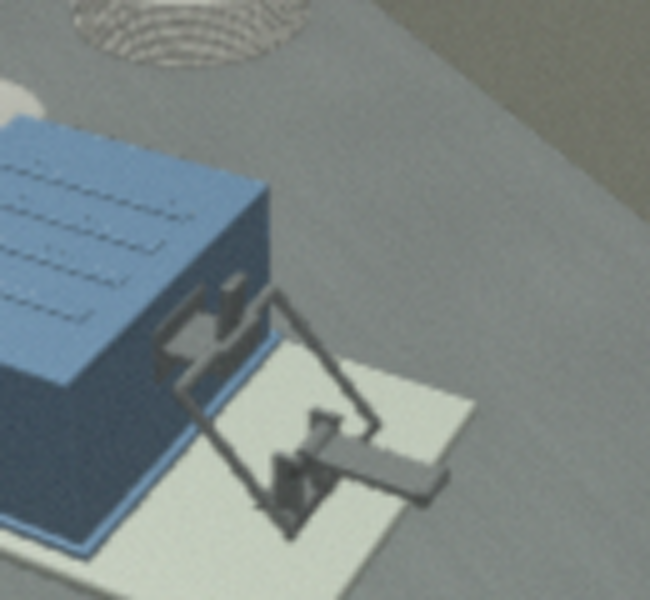

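View pics/top17.png

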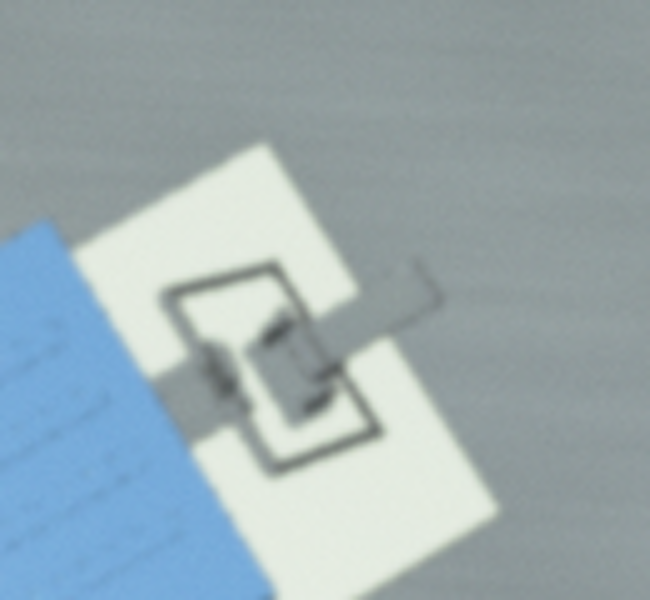

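```bash
python3 -c "
from cell import arm
print(arm.sign_off())"
```

```text
the job is handed in; nothing more can be done
None
```

The hood is latched and the job is handed in at about 31 s of the 61 s allowed. `sign_off` gives no verdict, so this rests on my own checks.

- **Tipping back:** I tipped the lever back. The first release pulled it to about 1.77 rad, so I gripped it again and set it on its stop at about 1.95.
- **Hooking:** I carried the loop over by its tab and let the bar drop into the keeper's pocket.
- **Folding:** I folded the lever over and pressed it with closed fingers against its solid stop.

**Last checks**
- **Lever:** in the side picture the ends of its rod match the flat position (0 rad) within about 1 pixel. While pressing, the fingertips stopped 55 mm above the worktop at 57 N, which is the height of the flat lever's top.
- **Hood:** one front corner matches shut tight, about 0.01 rad or less. The other corner matches in height but was 1.5 pixels off sideways. At this resolution I could not measure the 0.012 rad limit more finely.
- **Loop bar:** it shows in the keeper's seat in both views. The detected position was within about 1 pixel in the top view and about 3 pixels off sideways in the side view.
- **Crockery:** mug, bowl and plates were re-detected within 1 to 3 pixels of where they started, which is within detection noise. The final top view missed the plates, so they were confirmed only from the side.
- **Robot:** it ended clear above the hood, with no force on the tool.

While folding, the grip slipped outwards along the lever, with about 25 to 30 N on the tool. That is why I added the separate press from above.

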